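Long cartons, heavy end down the rack

TASK

Two identical long, square brown cartons lie on the bench, each with its load packed at one end. Pick each up firmly by the middle of its length to find which end is heavy, then lay it lengthwise in a bay of the sloping two-bay rack with the heavy end down the slope, one carton to a bay. Set them down rather than dropping them, and leave both lying flat on the bay floors.

Things in the scene. Friction and masses are not known exactly. Their poses are not given: they have to be found in the camera images.
- carton_a_mid (a point): one of two twin sealed brown cartons, 170 long, 44 mm square, 0.4 kg, tape along the top, lying on the bench. One end is heavier (centre of mass about 45 mm from mid-length), unseen: gripped firmly at mid-length and lifted, it turns the gripper with 0.12 to 0.22 N m, heavy end down. Point: the centre, 22 mm above the underside. x: along its length (its sense does not tell the heavy end); z: up.
- carton_b_mid (a point): one of two twin sealed brown cartons, 170 long, 44 mm square, 0.4 kg, tape along the top, lying on the bench. One end is heavier (centre of mass about 45 mm from mid-length), unseen: gripped firmly at mid-length and lifted, it turns the gripper with 0.12 to 0.22 N m, heavy end down. Point: the centre, 22 mm above the underside. x: along its length (its sense does not tell the heavy end); z: up.
- bay_1 (a point): floor centre of the left-hand bay (looking up the slope) of the fixed two-bay rack, grey with blue rims, about 75 mm above the bench. x: along the bay, up its 25 degree slope; z: square to the floor, upward; y: across. Open above, 224 x 100 mm inside, walls 22 mm high above the floor, 8 mm thick. The bays are 108 mm apart; either takes either carton.
- bay_2 (a point): floor centre of the right-hand bay (looking up the slope) of the fixed two-bay rack, grey with blue rims, about 75 mm above the bench. x: along the bay, up its 25 degree slope; z: square to the floor, upward; y: across. Open above, 224 x 100 mm inside, walls 22 mm high above the floor, 8 mm thick. The bays are 108 mm apart; either takes either carton.

How it is judged:
On the way, in this order (a step that is already met when the one before it is completed fails the run):
1. one of the two cartons is held up clear of the bench, gripped within 30 mm of its mid-length (((height (world z) of carton_a_mid above 0.07 m and contact force between carton_a and the fingers above 0.5 N and x of the grasp point in the frame of carton_a_mid between -0.03 and 0.03 m) or (height (world z) of carton_b_mid above 0.07 m and contact force between carton_b and the fingers above 0.5 N and x of the grasp point in the frame of carton_b_mid between -0.03 and 0.03 m))), for 0.2 s.
2. one carton lies in a bay heavy end down the slope, and the other is held up clear of the bench, gripped within 30 mm of its mid-length (((((x of carton_a_mid in the frame of bay_1 between -0.035 and 0.035 m and y of carton_a_mid in the frame of bay_1 between -0.035 and 0.035 m and z of carton_a_mid in the frame of bay_1 between 0.01 and 0.034 m and x of carton_a_heavy_end in the frame of bay_1 below -0.02 m and angle between the x axis of carton_a_mid and the x axis of bay_1, either way round below 0.27 rad) or (x of carton_a_mid in the frame of bay_2 between -0.035 and 0.035 m and y of carton_a_mid in the frame of bay_2 between -0.035 and 0.035 m and z of carton_a_mid in the frame of bay_2 between 0.01 and 0.034 m and x of carton_a_heavy_end in the frame of bay_2 below -0.02 m and angle between the x axis of carton_a_mid and the x axis of bay_2, either way round below 0.27 rad)) and (height (world z) of carton_b_mid above 0.07 m and contact force between carton_b and the fingers above 0.5 N and x of the grasp point in the frame of carton_b_mid between -0.03 and 0.03 m)) or (((x of carton_b_mid in the frame of bay_1 between -0.035 and 0.035 m and y of carton_b_mid in the frame of bay_1 between -0.035 and 0.035 m and z of carton_b_mid in the frame of bay_1 between 0.01 and 0.034 m and x of carton_b_heavy_end in the frame of bay_1 below -0.02 m and angle between the x axis of carton_b_mid and the x axis of bay_1, either way round below 0.27 rad) or (x of carton_b_mid in the frame of bay_2 between -0.035 and 0.035 m and y of carton_b_mid in the frame of bay_2 between -0.035 and 0.035 m and z of carton_b_mid in the frame of bay_2 between 0.01 and 0.034 m and x of carton_b_heavy_end in the frame of bay_2 below -0.02 m and angle between the x axis of carton_b_mid and the x axis of bay_2, either way round below 0.27 rad)) and (height (world z) of carton_a_mid above 0.07 m and contact force between carton_a and the fingers above 0.5 N and x of the grasp point in the frame of carton_a_mid between -0.03 and 0.03 m)))), for 0.2 s.
At the end, for the whole second after the job is handed in: Each carton lies at rest in its own bay: centre within 35 mm of the bay's centre along and across and 10 to 34 mm above the floor, length within 15 degrees of the bay's, heavy end (a point 60 mm from mid-length) down the slope by at least 20 mm from the bay's centre ((((x of carton_a_mid in the frame of bay_1 between -0.035 and 0.035 m and y of carton_a_mid in the frame of bay_1 between -0.035 and 0.035 m and z of carton_a_mid in the frame of bay_1 between 0.01 and 0.034 m and x of carton_a_heavy_end in the frame of bay_1 below -0.02 m and angle between the x axis of carton_a_mid and the x axis of bay_1, either way round below 0.27 rad) and (x of carton_b_mid in the frame of bay_2 between -0.035 and 0.035 m and y of carton_b_mid in the frame of bay_2 between -0.035 and 0.035 m and z of carton_b_mid in the frame of bay_2 between 0.01 and 0.034 m and x of carton_b_heavy_end in the frame of bay_2 below -0.02 m and angle between the x axis of carton_b_mid and the x axis of bay_2, either way round below 0.27 rad)) or ((x of carton_a_mid in the frame of bay_2 between -0.035 and 0.035 m and y of carton_a_mid in the frame of bay_2 between -0.035 and 0.035 m and z of carton_a_mid in the frame of bay_2 between 0.01 and 0.034 m and x of carton_a_heavy_end in the frame of bay_2 below -0.02 m and angle between the x axis of carton_a_mid and the x axis of bay_2, either way round below 0.27 rad) and (x of carton_b_mid in the frame of bay_1 between -0.035 and 0.035 m and y of carton_b_mid in the frame of bay_1 between -0.035 and 0.035 m and z of carton_b_mid in the frame of bay_1 between 0.01 and 0.034 m and x of carton_b_heavy_end in the frame of bay_1 below -0.02 m and angle between the x axis of carton_b_mid and the x axis of bay_1, either way round below 0.27 rad))) and linear speed of each of carton_a, carton_b below 0.02 m/s); the robot touches nothing.
It fails at once if a carton is dropped or thrown (moving faster than 0.9 m/s out of the fingers, as after a fall of about 40 mm) ((linear speed of carton_a above 0.9 m/s and contact force between carton_a and the fingers below 0.1 N) or (linear speed of carton_b above 0.9 m/s and contact force between carton_b and the fingers below 0.1 N)).
It also fails if it takes over 67 s, if anything falls off the work surface, if the arm or the gripper's body presses on something with over 40 N, if the wrist force passes 120 N, or if a joint passes its speed limit or range.

ROBOT

A 7-joint arm with a two-finger parallel gripper is mounted at the origin on the work surface. World frame = base frame: x ahead of the robot, y to its left, z up, the work surface at z = 0. Lengths are in m, angles in rad, forces in N, time in s.
With the tool pointing down it reaches from about 0.425 to 0.925 m from the base axis. Payload 6.8 kg.
Tool frame: the origin (TCP) lies at the very end of the fingers, on their centre line; the grasp point (between the pads) lies 19 mm behind it (r.grip_depth is the distance from the TCP to the grasp point, in m); z points along the fingers, y is the direction in which the jaws open and shut (so a half turn about z gives the same grasp; the last joint's range is limited). The gripper opens to 85 mm and grips with 20 to 120 N. Pads are 22 mm wide; open, the fingers measure 114 mm over their backs; the gripper's body (76 mm by 85 mm) begins 54 mm behind the grasp point. The pads swing forward as they close: fully open they stand 13 mm farther back than shut.
Start: joints at [1.078, 0.477, 0.022, 1.555, -0.011, 1.109, -0.083], TCP at [0.253, -0.626, 0.231] pointing down, gripper open.
Joint ranges: [-2.96, 2.96], [-0.34, 2.1], [-1.41, 1.46], [0.24, 2.44], [-1.37, 4.51], [0.17, 1.92], [-2.96, 2.96]. Speed limits (rad/s): [2.39, 2.39, 3.14, 3.14, 3.14, 3.14, 3.14].

INTERFACE

Orientations are given as a rotation vector (axis times angle).
In Python, from bench import r, grab_frame gives the robot as it stands. The module is installed in compiled form; this text tells all that it offers.
- The arm moves only by the tool play_rows, never from a script. Its argument "increments" is a list of rows, each a list of 7 numbers: the shift along the tool's x, y, z in mm, then the turn, a rotation vector about the tool's x, y, z in rad, then the closure in counts, from 0 (fully open) to 255 (shut). In form: [[tx, ty, tz, rx, ry, rz, claw], ...]. A call has 1 to 5 rows; each row shifts and turns the pose as measured when the row begins, along the tool's axes as they then stand; what a row does not reach is not made up. A row lasts 1/10 s, in which the tool goes at most 50 mm and 8.59 degrees, less where a joint would pass 70% of its speed; a pose out of reach is approached as far as the arm can. A call is refused whole if a number of a shift passes 50 or a number of a turn 0.15, either way. A call with a gripper value outside its range is refused whole. The fingers move at their own pace and stop on an object; "force" is the grip in N (left out, the last holds). Time passes only in rows, so rows that do not move let the fingers close. It gives the time, the measured TCP pose, the force and the opening at its end, in the units of the state.
- r.get_obs(): the state, without advancing time (a new reading comes with each control period).
- grab_frame(name): name is "side" or "top"; returns a dict with "color" (400x640x3 uint8, blue, green, red), "depth" (400x640 float32, m along the optical axis (not along the pixel's ray), 0 where there is no reading), "K" (3x3 intrinsics, pixels), "T" (4x4, takes a point from camera to world coordinates). Camera axes: x right, y up, looking along -z (the intrinsics and any distortion apply to the point x, -y, -z); pixel columns grow to the right and rows downward; lengths in m; the calibration is good to about 2 mm. A picture is of the moment at which its call begins.
- r.hand_in(): hands the job in, once; it reports no verdict.
The state is a dict: "clock": time; "joints": joint angles; "qvel": joint speeds; "tau": joint torques, N m; "tcp_pos": TCP position; "orientation": TCP orientation; "contact_force": force on the tool from outside, world axes, zero at the start; "moment": the same for the moment, N m; "grip_width": finger opening in m.
Only numpy, scipy, OpenCV 4.12 (cv2) and the standard library are available. Lean on these libraries where they do the work, as an engineer would, in place of code of your own. Each camera call takes 0.05 s, during which the arm holds its last target.

## Working session

There is one attempt and no reset: what is moved stays moved. The work goes in short steps, Python scripts to look and compute and a tool call to move; the robot and the scene stay as the last step left them, time stands still between calls to the robot, and variables do not carry over. Pictures are saved under pics/ and viewed, and the job is handed in when it is done.

Besides the shell and the picture viewer there is one more tool, called after "Request:" in YAML: its name, and indented under it one key for each argument. play_rows: Moves the arm, as the interface text tells. Its arguments: {"type":"object","properties":{"increments":{"type":"array","items":{"type":"array","items":{"type":"number"}}},"force":{"type":"number"}},"required":["increments"]}

```bash
mkdir -p pics
python3 - <<'E'
from bench import r, grab_frame
import cv2,numpy as np,pickle
for n in("side","top"):
    f=grab_frame(n); cv2.imwrite(f"pics/{n}0.png",f["color"]); pickle.dump(f,open(f"{n}0.pkl","wb"))
    print(n,f["K"],f["T"].round(3))
o=r.get_obs(); print({k:np.round(v,3) for k,v in o.items()}, r.grip_depth)
E
```

```text
side [[366.20702321   0.         318.64273797]
 [  0.         366.20702321 196.64173819]
 [  0.           0.           1.        ]] [[-0.81   0.389 -0.438  0.093]
 [-0.586 -0.525  0.618  0.576]
 [ 0.011  0.757  0.653  0.719]
 [ 0.     0.     0.     1.   ]]
top [[451.60088872   0.         320.08790479]
 [  0.         451.60088872 194.24461795]
 [  0.           0.           1.        ]] [[-0.007  0.985 -0.175  0.362]
 [-1.    -0.011 -0.021 -0.011]
 [-0.023  0.175  0.984  1.08 ]
 [ 0.     0.     0.     1.   ]]
{'clock': np.float64(0.1), 'joints': array([ 1.078,  0.478,  0.022,  1.556, -0.011,  1.109, -0.083]), 'qvel': array([ 0.001, -0.   ,  0.002, -0.005, -0.001, -0.001,  0.   ]), 'tau': array([ 5.0000e-03, -5.9777e+01,  1.6140e+00, -2.8196e+01,  1.3000e-02,
        5.0000e-03,  0.0000e+00]), 'tcp_pos': array([ 0.253, -0.625,  0.23 ]), 'orientation': array([-3.082e+00, -6.000e-01,  1.000e-03]), 'contact_force': array([-0.121, -0.014,  0.095]), 'moment': array([-0.014, -0.038, -0.032]), 'grip_width': np.float64(0.085)} 0.0187
```

View pics/side0.png

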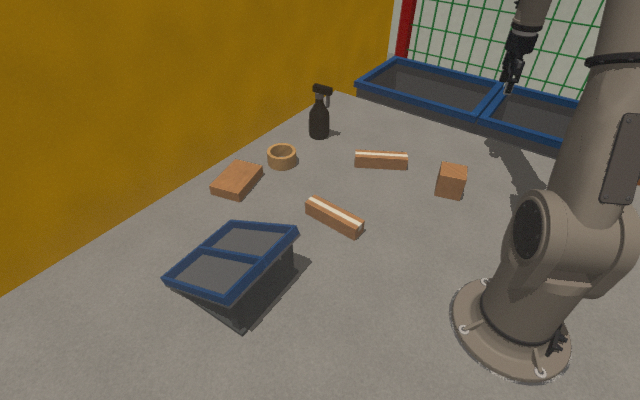

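View pics/top0.png

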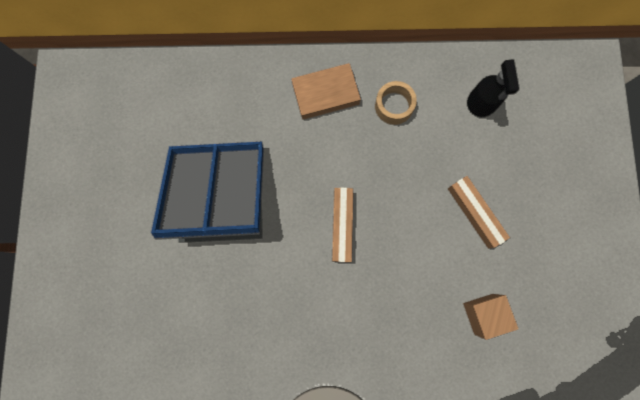

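The top view shows the rack at about (210,190), one carton at (343,224) and the other at (479,212). The other objects are distractors. Next I measure the cartons and rack with depth.

```bash
cat > h.py <<'E'
import numpy as np,cv2,pickle
from bench import r, grab_frame
from scipy.spatial.transform import Rotation as R
def pts(f):
    d=f["depth"];K=f["K"];T=f["T"]
    v,u=np.mgrid[:400,:640]
    c=np.stack([(u-K[0,2])/K[0,0]*d,-(v-K[1,2])/K[1,1]*d,-d],-1)
    return c@T[:3,:3].T+T[:3,3]
E
python3 - <<'E'
from h import *
f=pickle.load(open("top0.pkl","rb"));P=pts(f)
hsv=cv2.cvtColor(f["color"],cv2.COLOR_BGR2HSV)
for n,(a,b,c,d) in dict(A=(320,180,366,272),B=(440,165,520,255)).items():
    Q=P[b:d,a:c].reshape(-1,3); Q=Q[(Q[:,2]>.036)&(Q[:,2]<.06)]
    rect=cv2.minAreaRect((Q[:,:2]*1000).astype(np.float32))
    print(n,len(Q),Q.mean(0).round(4),np.median(Q[:,2]),rect, cv2.boxPoints(rect).round(0).tolist())
for uv in [(188,160),(180,220),(190,190),(240,160),(235,220),(240,190),(171,149),(262,146),(158,233),(259,229),(215,148),(208,231)]:
    print(uv,P[uv[1],uv[0]].round(3))
# floor planes
for n,(a,b,c,d) in dict(L=(178,160,204,218),Rr=(220,158,256,218)).items():
    Q=P[b:d,a:c].reshape(-1,3)
    m=Q.mean(0);n_=np.linalg.svd(Q-m,full_matrices=False)[2][2];n_*=np.sign(n_[2])
    print(n,m,n_,np.degrees(np.arccos(n_[2])),np.std((Q-m)@n_))
# rims: blue pixels
blue=(hsv[...,0]>100)&(hsv[...,0]<125)&(hsv[...,1]>120); blue[:120]=0;blue[260:]=0;blue[:,:140]=0;blue[:,280:]=0
Q=P[blue];m=np.array([*Q.mean(0)])
n_=np.linalg.svd(Q-m,full_matrices=False)[2][2];print(len(Q),m,n_)
im=cv2.resize(f["color"][120:260,130:290],None,fx=5,fy=4);cv2.imwrite("pics/rack.png",cv2.resize(f["color"][125:255,140:280],None,fx=4.5,fy=4.5,interpolation=cv2.INTER_CUBIC))
E
```

```text
A 1406 [ 0.4752 -0.0398  0.0458] 0.04578628261502482 ((476.5160217285156, -39.924232482910156), (44.03929901123047, 169.80084228515625), 87.6507797241211) [[391.0, -58.0], [560.0, -65.0], [562.0, -21.0], [393.0, -14.0]]
B 1501 [ 0.5018 -0.3553  0.0456] 0.045699557169305516 ((503.1107177734375, -355.65283203125), (170.3876953125, 46.26561737060547), 31.100400924682617) [[418.0, -380.0], [442.0, -419.0], [588.0, -331.0], [564.0, -292.0]]
(188, 160) [0.635 0.328 0.036]
(180, 220) [0.482 0.316 0.108]
(190, 190) [0.554 0.307 0.077]
(240, 160) [0.632 0.202 0.042]
(235, 220) [0.48  0.196 0.109]
(240, 190) [0.553 0.193 0.076]
(171, 149) [0.659 0.365 0.05 ]
(262, 146) [0.662 0.148 0.053]
(158, 233) [0.45  0.349 0.145]
(259, 229) [0.458 0.14  0.126]
(215, 148) [0.659 0.26  0.051]
(208, 231) [0.454 0.245 0.141]
L [0.55804316 0.30542767 0.07902013] [-0.02930557  0.94971635  0.31173713] 71.83605098100053 0.016370192057839992
Rr [0.5589363  0.19788557 0.08053691] [0.00430555 0.97208841 0.23457531] 76.43340971523378 0.023129286592288203
2524 [0.54915677 0.25980426 0.10352033] [-0.61740491 -0.25627003 -0.74373171]
```

View pics/rack.png

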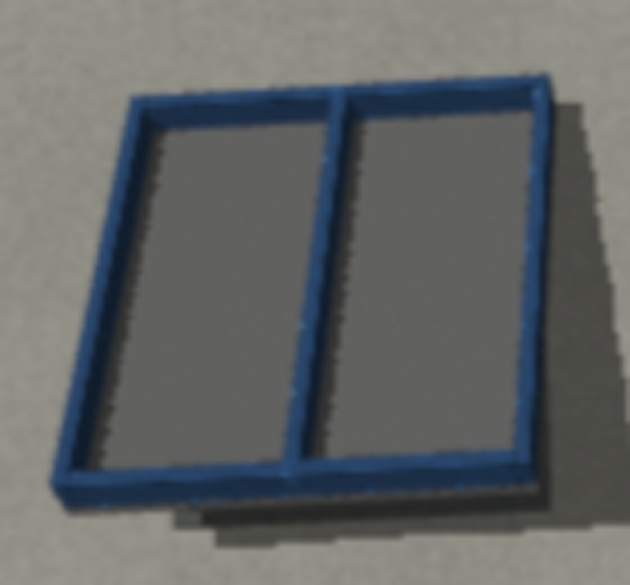

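Run:
```python
from h import *
f=pickle.load(open("top0.pkl","rb"));P=pts(f)
def fit(Q):
    for i in range(10):
        if i==0:
            best=0;rng=np.random.default_rng(0)
            for _ in range(500):
                s=Q[rng.choice(len(Q),3,False)];n=np.cross(s[1]-s[0],s[2]-s[0]);L=np.linalg.norm(n)
                if L<1e-5: continue
                n/=L;c=(abs((Q-s[0])@n)<.004)
                if c.sum()>best: best=c.sum();k=c
        m=Q[k].mean(0);n=np.linalg.svd(Q[k]-m,full_matrices=False)[2][2];n*=np.sign(n[2]);k=abs((Q-m)@n)<.004
    return m,n,k.mean(),np.std((Q[k]-m)@n)
A=P[160:218,182:202].reshape(-1,3);B=P[160:218,222:250].reshape(-1,3)
ns=[]
for Q in(A,B):
    m,n,k,s=fit(Q);print(m.round(4),n.round(4),np.degrees(np.arccos(n[2])),k,s, "uphill yaw",np.degrees(np.arctan2(-n[1],-n[0])));ns.append((m,n))
Tb,K=f["T"],f["K"]
n=(ns[0][1]+ns[1][1])/2;n/=np.linalg.norm(n)
p0=(ns[0][0]+ns[1][0])/2
def hit(u,v,h):
    d=Tb[:3,:3]@np.array([(u-K[0,2])/K[0,0],-(v-K[1,2])/K[1,1],-1]);o=Tb[:3,3]
    return o+d*((p0+n*h-o)@n)/(d@n)
C=[hit(140+a/4.5,125+b/4.5,.022) for a,b in((132,97),(549,76),(536,455),(60,478))]
for c in C: print(c.round(4))
print([np.linalg.norm(C[i]-C[(i+1)%4]).round(4) for i in range(4)])
ctr=np.mean(C,0)-n*.022;print("floor ctr",ctr)
up=(C[3]+C[2]-C[0]-C[1]);up/=np.linalg.norm(up);y=np.cross(n,up);print("up",up,"y",y,"yaw",np.degrees(np.arctan2(up[1],up[0])),"elev",np.degrees(np.arcsin(up[2])))
print("bay1",ctr+y*.054,"bay2",ctr-y*.054)
```

```text
[0.5592 0.3049 0.0737] [0.4213 0.0167 0.9068] 24.936537372539956 0.9896551724137931 0.0014249643433646812 uphill yaw -177.7338159202126
[0.5576 0.2032 0.0763] [0.4227 0.0215 0.906 ] 25.03904631676667 0.9852216748768473 0.0014208887530488751 uphill yaw -177.0901972562545
[0.6658 0.3709 0.0468]
[0.674  0.1489 0.0477]
[0.4625 0.1368 0.1464]
[0.4539 0.3585 0.1457]
[np.float64(0.2221), np.float64(0.2337), np.float64(0.2219), np.float64(0.2341)]
floor ctr [0.55476117 0.25338254 0.07670293]
up [-0.90490406 -0.05228078  0.42239242] y [ 0.05544586 -0.99845017 -0.00479783] yaw -176.69341565540893 elev 24.98572343823579
bay1 [0.55775525 0.19946624 0.07644385] bay2 [0.55176709 0.30729885 0.07696201]
```

```bash
cat >> h.py <<'E'
BAYUP=np.array([-np.cos(np.radians(3))*np.cos(np.radians(25)),-np.sin(np.radians(3))*np.cos(np.radians(25)),np.sin(np.radians(25))])
def down(yawdeg): # tool z down, tool x at yaw
    a=np.radians(yawdeg);x=np.array([np.cos(a),np.sin(a),0]);z=np.array([0,0,-1.]);return np.stack([x,np.cross(z,x),z],1)
def bayR(sign): # tool x = sign * up-slope
    y0=np.cross([0,0,1.],BAYUP);y0/=np.linalg.norm(y0)
    n=np.cross(BAYUP,y0);x=sign*BAYUP;z=-n;return np.stack([x,np.cross(z,x),z],1)
def bay(k,x=0,h=0):
    n=-bayR(1)[:,2];c=dict(zip((1,2),([.5578,.1995,.0764],[.5518,.3073,.0770])))[k]
    return np.array(c)+BAYUP*x+n*h
def go(p,Rt):
    o=r.get_obs();Rc=R.from_rotvec(o["orientation"])
    t=Rc.inv().apply(np.array(p)-o["tcp_pos"])*1000;w=(Rc.inv()*R.from_matrix(Rt)).as_rotvec()
    print("t",o["clock"].round(2),"tcp",o["tcp_pos"].round(4),"shift",t.round(1),"turn",w.round(3),"j",np.round(o["joints"],2),"w",round(float(o["grip_width"]),4))
    print(" F",np.round(o["contact_force"],2),"M",np.round(o["moment"],3),"M_tool",Rc.inv().apply(o["moment"]).round(3))
def rows(p,Rt,n,s=0,claw=0):
    o=r.get_obs();R0=R.from_rotvec(o["orientation"]);p0=o["tcp_pos"];w=(R0.inv()*R.from_matrix(Rt)).as_rotvec()
    Rc=R0
    for i in range(n):
        print((list(Rc.inv().apply((np.array(p)-p0)/n*1000).round(0))+list((w/n).round(3))+[claw]));Rc=Rc*R.from_rotvec(w/n)
E
python3 -c "
from h import *
p=[.5031,-.3557,.12];go(p,down(31.1));rows(p,down(31.1),10)"
```

```text
Traceback (most recent call last):
  File "h.py", line 21, in go
    print("t",o["clock"].round(2),"tcp",o["tcp_pos"].round(4),"shift",t.round(1),"turn",w.round(3),"j",np.round(o["joints"],2),"w",round(float(o["grip_width"]),4))
              ^^^^^^^^^^^^^^^^
AttributeError: 'float' object has no attribute 'round'
```

```bash
sed -i 's/o\["clock"\].round(2)/round(float(o["clock"]),2)/; s/o\["tcp_pos"\].round(4)/np.round(o["tcp_pos"],4)/; s/np.array(p)-o\["tcp_pos"\]/np.array(p)-np.array(o["tcp_pos"])/; s/p0=o\["tcp_pos"\]/p0=np.array(o["tcp_pos"])/' h.py
python3 -c "
from h import *
p=[.5031,-.3557,.12];go(p,down(31.1));rows(p,down(31.1),10)"
```

```text
t 0.1 tcp [ 0.2531 -0.6252  0.2304] shift [ 332.8 -155.8  110.6] turn [-0.002  0.    -0.158] j [ 1.08  0.48  0.02  1.56 -0.01  1.11 -0.08] w 0.0853
 F [-0.12 -0.01  0.09] M [-0.014 -0.038 -0.032] M_tool [-0.027  0.03   0.032]
[np.float64(33.0), np.float64(-16.0), np.float64(11.0), np.float64(-0.0), np.float64(0.0), np.float64(-0.016), 0]
[np.float64(34.0), np.float64(-15.0), np.float64(11.0), np.float64(-0.0), np.float64(0.0), np.float64(-0.016), 0]
[np.float64(34.0), np.float64(-15.0), np.float64(11.0), np.float64(-0.0), np.float64(0.0), np.float64(-0.016), 0]
[np.float64(34.0), np.float64(-14.0), np.float64(11.0), np.float64(-0.0), np.float64(0.0), np.float64(-0.016), 0]
[np.float64(34.0), np.float64(-13.0), np.float64(11.0), np.float64(-0.0), np.float64(0.0), np.float64(-0.016), 0]
[np.float64(34.0), np.float64(-13.0), np.float64(11.0), np.float64(-0.0), np.float64(0.0), np.float64(-0.016), 0]
[np.float64(35.0), np.float64(-12.0), np.float64(11.0), np.float64(-0.0), np.float64(0.0), np.float64(-0.016), 0]
[np.float64(35.0), np.float64(-12.0), np.float64(11.0), np.float64(-0.0), np.float64(0.0), np.float64(-0.016), 0]
[np.float64(35.0), np.float64(-11.0), np.float64(11.0), np.float64(-0.0), np.float64(0.0), np.float64(-0.016), 0]
[np.float64(35.0), np.float64(-11.0), np.float64(11.0), np.float64(-0.0), np.float64(0.0), np.float64(-0.016), 0]
```

Request:
play_rows:
  increments:
    - [33, -16, 10, 0, 0, -0.016, 0]
    - [34, -15, 10, 0, 0, -0.016, 0]
    - [34, -15, 10, 0, 0, -0.016, 0]
    - [34, -14, 10, 0, 0, -0.016, 0]
    - [34, -13, 10, 0, 0, -0.016, 0]

```text
clock: 0.6
tcp_pos: [0.3748, -0.4916, 0.1776]
orientation: [3.061, 0.707, -0.008]
contact_force: [1.0, 0.4, 0.3]
grip_width: 0.0853
```

Request:
play_rows:
  increments:
    - [34, -13, 10, 0, 0, -0.016, 0]
    - [34, -13, 10, 0, 0, -0.016, 0]
    - [34, -13, 10, 0, 0, -0.016, 0]
    - [34, -12, 10, 0, 0, -0.016, 0]
    - [34, -12, 10, 0, 0, -0.016, 0]

```text
clock: 1.1
tcp_pos: [0.4984, -0.3495, 0.1232]
orientation: [-3.027, -0.833, 0.011]
contact_force: [0.3, -0.0, 0.6]
grip_width: 0.0851
```

```bash
python3 -c "
from h import *
go([.5031,-.3557,.01],down(31.1))
f=grab_frame('top');cv2.imwrite('pics/t1.png',f['color'])"
```

```text
t 1.1 tcp [ 0.4984 -0.3495  0.1232] shift [  1.6   8.1 113.1] turn [-0.004  0.006 -0.006] j [ 0.58  0.49 -0.1   1.8   0.07  0.85 -0.58] w 0.0851
 F [ 0.32 -0.03  0.61] M [-0.079 -0.046 -0.042] M_tool [-0.091 -0.001  0.042]
```

View pics/t1.png

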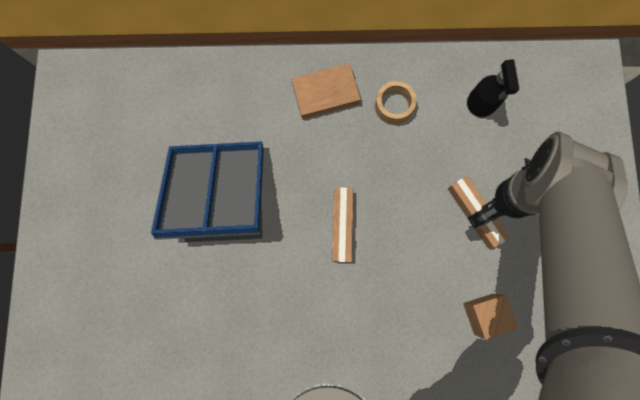

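The gripper is above the right-hand carton, with the fingers across it near (485,217). I go down next.

Request:
play_rows:
  increments:
    - [1, 4, 30, 0, 0, 0, 0]
    - [0, 4, 30, 0, 0, 0, 0]
    - [0, 0, 25, 0, 0, 0, 0]
    - [0, 0, 15, 0, 0, 0, 0]
    - [0, 0, 8, 0, 0, 0, 0]

```text
clock: 1.65
tcp_pos: [0.5112, -0.3432, 0.0097]
orientation: [-3.014, -0.858, 0.003]
contact_force: [-0.7, -0.5, -0.2]
grip_width: 0.0855
```

```bash
python3 -c "
from h import *
go([.5031,-.3557,.01],down(31.1))"
```

```text
t 1.65 tcp [ 0.5112 -0.3432  0.0097] shift [-13.5   6.3  -0.3] turn [-0.008 -0.     0.012] j [ 0.57  0.66 -0.1   1.83  0.09  0.66 -0.6 ] w 0.0855
 F [-0.68 -0.48 -0.2 ] M [0.018 0.061 0.004] M_tool [ 0.048 -0.042 -0.004]
```

Request:
play_rows:
  increments:
    - [-7, 3, 0, 0, 0, 0, 0]
    - [-6, 3, 0, 0, 0, 0.01, 0]
    - [0, 0, 0, 0, 0, 0, 0]

```text
clock: 1.95
tcp_pos: [0.5023, -0.3572, 0.0102]
orientation: [-3.02, -0.841, 0.004]
contact_force: [-0.3, 0.1, 0.1]
grip_width: 0.0855
```

```bash
python3 -c "
from h import *
go([.5031,-.3557,.01],down(31.1))"
```

```text
t 1.95 tcp [ 0.5023 -0.3572  0.0102] shift [ 1.5 -0.8  0.2] turn [-0.008  0.     0.   ] j [ 0.59  0.66 -0.1   1.83  0.09  0.66 -0.59] w 0.0855
 F [-0.26  0.14  0.1 ] M [ 0.007 -0.035 -0.016] M_tool [-0.012  0.034  0.016]
```

Request:
play_rows:
  increments:
    - [0, 0, 0, 0, 0, 0, 255]
    - [0, 0, 0, 0, 0, 0, 255]
    - [0, 0, 0, 0, 0, 0, 255]
    - [0, 0, 0, 0, 0, 0, 255]
    - [0, 0, 0, 0, 0, 0, 255]
  force: 110

```text
clock: 2.45
tcp_pos: [0.5035, -0.3586, 0.0133]
orientation: [-3.023, -0.84, -0.002]
contact_force: [0.5, -0.0, -3.8]
grip_width: 0.0425
```

```bash
python3 -c "
from h import *
go([.5031,-.3557,.01],down(31.1))"
```

```text
t 2.45 tcp [ 0.5035 -0.3586  0.0133] shift [ 1.1 -2.7  3.3] turn [-0.003 -0.002 -0.001] j [ 0.59  0.66 -0.1   1.83  0.09  0.66 -0.58] w 0.0425
 F [ 0.51 -0.04 -3.78] M [-0.2   -0.02   0.058] M_tool [-0.181 -0.086 -0.058]
```

Request:
play_rows:
  increments:
    - [0, 0, -10, 0, 0, 0, 255]
    - [0, 0, -20, 0, 0, 0, 255]
    - [0, 0, -25, 0, 0, 0, 255]
    - [0, 0, -25, 0, 0, 0, 255]
    - [0, 0, -25, 0, 0, 0, 255]

```text
clock: 2.95
tcp_pos: [0.4992, -0.3548, 0.1167]
orientation: [-3.011, -0.839, 0.013]
contact_force: [0.3, 0.1, -3.9]
grip_width: 0.0425
```

Request:
play_rows:
  increments:
    - [0, 0, -25, 0, 0, 0, 255]
    - [0, 0, -10, 0, 0, 0, 255]
    - [0, 0, 0, 0, 0, 0, 255]
    - [0, 0, 0, 0, 0, 0, 255]
    - [0, 0, 0, 0, 0, 0, 255]

```text
clock: 3.45
tcp_pos: [0.4994, -0.3542, 0.1546]
orientation: [-3.011, -0.84, 0.011]
contact_force: [-0.4, -1.0, -4.6]
grip_width: 0.0425
```

```bash
python3 -c "
from h import *
go([.5031,-.3557,.15],down(31.1))
f=grab_frame('side');cv2.imwrite('pics/s2.png',cv2.resize(f['color'][80:280,250:570],None,fx=2.5,fy=2.5))
f=grab_frame('top');cv2.imwrite('pics/t2.png',f['color'])
go([.5031,-.3557,.15],down(31.1))"
```

```text
t 3.45 tcp [ 0.4994 -0.3542  0.1546] shift [2.4 3.3 4.6] turn [-0.017  0.003  0.001] j [ 0.6   0.47 -0.11  1.76  0.05  0.93 -0.56] w 0.0425
 F [-0.44 -0.96 -4.63] M [ 0.094 -0.116 -0.015] M_tool [0.02  0.148 0.013]
t 3.55 tcp [ 0.4992 -0.3542  0.1543] shift [2.5 3.4 4.3] turn [-0.017  0.003  0.001] j [ 0.6   0.47 -0.11  1.76  0.05  0.93 -0.56] w 0.0425
 F [ 0.03  0.65 -4.49] M [ 0.098 -0.133 -0.007] M_tool [0.015 0.165 0.004]
```

View pics/s2.png

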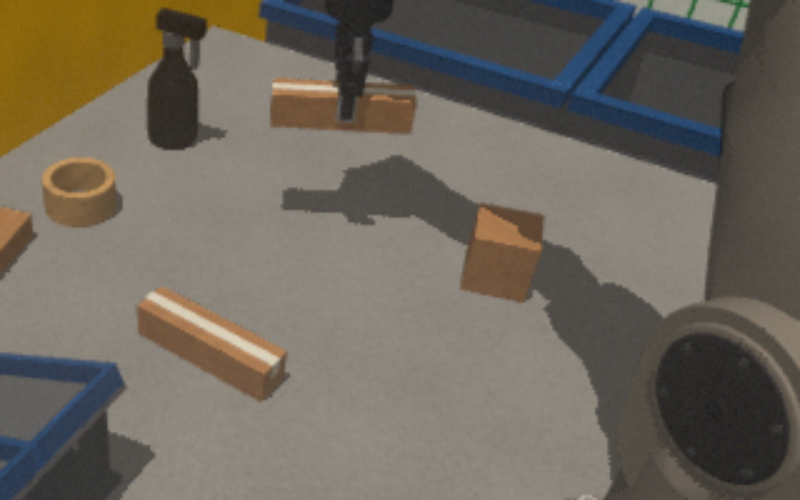

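```bash
python3 -c "
from h import *
f=grab_frame('side');K,T=f['K'],f['T']
o=r.get_obs();Rc=R.from_rotvec(o['orientation']).as_matrix();p=np.array(o['tcp_pos'])
top=p+np.array([0,0,.034])
def pr(X):
    c=T[:3,:3].T@(X-T[:3,3]);return (K[0,0]*c[0]/-c[2]+K[0,2]-250)*2.5,(K[1,1]*-c[1]/-c[2]+K[1,2]-80)*2.5
x=np.array([np.cos(np.radians(31.1)),np.sin(np.radians(31.1)),0])
for tilt in(-.05,0,.05):
  d=x*np.cos(tilt)+np.array([0,0,np.sin(tilt)])
  print(tilt,[np.round(pr(top+s*.085*d),1) for s in(-1,1)],'+=tool x end up')
P=pts(f)
Q=P[105:140,355:420].reshape(-1,3);s=(Q-p)@x;k=(abs(s)<.1)&(Q[:,2]>.13)
print([ (a,np.percentile(Q[k&(abs(s-a)<.01),2],[5,95]).round(4)) for a in(-.07,-.05,-.035,.035,.05,.07)])
go(p,Rc)"
```

```text
-0.05 [array([419.3,  87.9]), array([275.8,  87.2])] +=tool x end up
0 [array([418.7,  91.1]), array([276.,  84.])] +=tool x end up
0.05 [array([418. ,  94.3]), array([276.4,  80.8])] +=tool x end up
[(-0.07, array([0.1468, 0.188 ])), (-0.05, array([0.1476, 0.188 ])), (-0.035, array([0.1476, 0.1876])), (0.035, array([0.1468, 0.1877])), (0.05, array([0.1466, 0.1876])), (0.07, array([0.1466, 0.1872]))]
t 3.6 tcp [ 0.4993 -0.3543  0.1545] shift [0. 0. 0.] turn [-0. -0. -0.] j [ 0.6   0.47 -0.11  1.76  0.05  0.93 -0.56] w 0.0427
 F [ 0.35  0.58 -4.1 ] M [ 0.096 -0.197 -0.054] M_tool [-0.02   0.219  0.051]
```

Carton B is held level, about 1 mm from mid-length. My_tool reads +0.15 to +0.22 N·m, so the heavy end is at tool -x. Tool +x must therefore point up the slope, and I carry it to bay 2.

```bash
sed -i 's/print((list(Rc/print(*(list(Rc/' h.py; python3 -c "
from h import *
p=bay(2,-.012,.011)+[0,0,.15];print(p,bay(2,-.012,.011))
go(p,down(183))
rows(p,down(183),22,claw=255)"
```

```text
[0.56730322 0.30811249 0.23189797] [0.56730322 0.30811249 0.08189797]
t 3.6 tcp [ 0.4993 -0.3543  0.1545] shift [ 400.7 -532.9  -69.5] turn [-0.009 -0.021 -2.65 ] j [ 0.6   0.47 -0.11  1.76  0.05  0.93 -0.56] w 0.0427
 F [ 0.35  0.58 -4.1 ] M [ 0.096 -0.197 -0.054] M_tool [-0.02   0.219  0.051]
18.0 -24.0 -3.0 -0.0 -0.001 -0.12 255
21.0 -22.0 -3.0 -0.0 -0.001 -0.12 255
23.0 -19.0 -3.0 -0.0 -0.001 -0.12 255
26.0 -16.0 -3.0 -0.0 -0.001 -0.12 255
27.0 -13.0 -3.0 -0.0 -0.001 -0.12 255
29.0 -10.0 -3.0 -0.0 -0.001 -0.12 255
30.0 -6.0 -3.0 -0.0 -0.001 -0.12 255
30.0 -3.0 -3.0 -0.0 -0.001 -0.12 255
30.0 1.0 -3.0 -0.0 -0.001 -0.12 255
30.0 5.0 -3.0 -0.0 -0.001 -0.12 255
29.0 8.0 -3.0 -0.0 -0.001 -0.12 255
28.0 12.0 -3.0 -0.0 -0.001 -0.12 255
26.0 15.0 -4.0 -0.0 -0.001 -0.12 255
24.0 18.0 -4.0 -0.0 -0.001 -0.12 255
22.0 21.0 -4.0 -0.0 -0.001 -0.12 255
19.0 23.0 -4.0 -0.0 -0.001 -0.12 255
16.0 25.0 -4.0 -0.0 -0.001 -0.12 255
13.0 27.0 -4.0 -0.0 -0.001 -0.12 255
10.0 29.0 -4.0 -0.0 -0.001 -0.12 255
6.0 30.0 -4.0 -0.0 -0.001 -0.12 255
3.0 30.0 -4.0 -0.0 -0.001 -0.12 255
-1.0 30.0 -4.0 -0.0 -0.001 -0.12 255
```

Request:
play_rows:
  increments:
    - [10, -12, -8, 0, 0, -0.06, 255]
    - [18, -22, -8, 0, 0, -0.12, 255]
    - [22, -20, -5, 0, 0, -0.12, 255]
    - [25, -17, -5, 0, 0, -0.12, 255]
    - [27, -13, -4, 0, 0, -0.12, 255]

```text
clock: 4.1
tcp_pos: [0.5132, -0.2184, 0.1856]
orientation: [-2.656, -1.641, 0.011]
contact_force: [0.6, 0.7, -4.4]
grip_width: 0.0422
```

```bash
python3 -c "
from h import *
p=bay(2,-.012,.011)+[0,0,.15]
go(p,down(183))
rows(p,down(183),18,claw=255)"
```

```text
t 4.1 tcp [ 0.5132 -0.2184  0.1856] shift [ 495.2 -188.   -40.4] turn [-0.008 -0.023 -2.087] j [ 0.52  0.36 -0.28  1.86  0.11  0.96 -0.27] w 0.0422
 F [ 0.61  0.73 -4.35] M [ 0.143 -0.168  0.014] M_tool [-0.086  0.203 -0.018]
28.0 -10.0 -2.0 -0.0 -0.001 -0.116 255
29.0 -7.0 -2.0 -0.0 -0.001 -0.116 255
29.0 -4.0 -2.0 -0.0 -0.001 -0.116 255
29.0 -0.0 -2.0 -0.0 -0.001 -0.116 255
29.0 3.0 -2.0 -0.0 -0.001 -0.116 255
29.0 6.0 -2.0 -0.0 -0.001 -0.116 255
28.0 10.0 -2.0 -0.0 -0.001 -0.116 255
26.0 13.0 -3.0 -0.0 -0.001 -0.116 255
25.0 16.0 -3.0 -0.0 -0.001 -0.116 255
23.0 19.0 -3.0 -0.0 -0.001 -0.116 255
21.0 21.0 -3.0 -0.0 -0.001 -0.116 255
18.0 23.0 -3.0 -0.0 -0.001 -0.116 255
15.0 25.0 -3.0 -0.0 -0.001 -0.116 255
12.0 27.0 -3.0 -0.0 -0.001 -0.116 255
9.0 28.0 -3.0 -0.0 -0.001 -0.116 255
6.0 29.0 -3.0 -0.0 -0.001 -0.116 255
2.0 29.0 -3.0 -0.0 -0.001 -0.116 255
-1.0 29.0 -3.0 -0.0 -0.001 -0.116 255
```

Request:
play_rows:
  increments:
    - [28, -10, -2, 0, 0, -0.116, 255]
    - [29, -7, -2, 0, 0, -0.116, 255]
    - [29, -4, -2, 0, 0, -0.116, 255]
    - [29, 0, -2, 0, 0, -0.116, 255]
    - [29, 3, -2, 0, 0, -0.116, 255]

```text
clock: 4.6
tcp_pos: [0.5262, -0.0601, 0.1999]
orientation: [-2.026, -2.375, 0.001]
contact_force: [0.6, -0.4, -4.5]
grip_width: 0.0426
```

```bash
python3 -c "
from h import *
p=bay(2,-.012,.011)+[0,0,.15]
go(p,down(183))
rows(p,down(183),13,claw=255)"
```

```text
t 4.6 tcp [ 0.5262 -0.0601  0.1999] shift [357.6  98.2 -28. ] turn [ 0.    -0.022 -1.465] j [ 0.4   0.32 -0.47  1.9   0.16  0.98  0.01] w 0.0426
 F [ 0.59 -0.44 -4.47] M [ 0.11  -0.062  0.01 ] M_tool [-0.079  0.098 -0.012]
28.0 8.0 -2.0 0.0 -0.002 -0.113 255
26.0 11.0 -2.0 0.0 -0.002 -0.113 255
25.0 14.0 -2.0 0.0 -0.002 -0.113 255
23.0 16.0 -2.0 0.0 -0.002 -0.113 255
21.0 19.0 -2.0 0.0 -0.002 -0.113 255
19.0 21.0 -2.0 0.0 -0.002 -0.113 255
17.0 23.0 -2.0 0.0 -0.002 -0.113 255
14.0 25.0 -2.0 0.0 -0.002 -0.113 255
11.0 26.0 -2.0 0.0 -0.002 -0.113 255
8.0 27.0 -2.0 0.0 -0.002 -0.113 255
5.0 28.0 -2.0 0.0 -0.002 -0.113 255
2.0 28.0 -2.0 0.0 -0.002 -0.113 255
-1.0 28.0 -2.0 0.0 -0.002 -0.113 255
```

Request:
play_rows:
  increments:
    - [28, 8, -2, 0, 0, -0.113, 255]
    - [26, 11, -2, 0, 0, -0.113, 255]
    - [25, 14, -2, 0, 0, -0.113, 255]
    - [23, 16, -2, 0, 0, -0.113, 255]
    - [21, 19, -2, 0, 0, -0.113, 255]

```text
clock: 5.1
tcp_pos: [0.538, 0.0921, 0.2135]
orientation: [-1.225, -2.872, -0.006]
contact_force: [0.5, 0.7, -5.0]
grip_width: 0.0424
```

Request:
play_rows:
  increments:
    - [19, 21, -2, 0, 0, -0.113, 255]
    - [17, 23, -2, 0, 0, -0.113, 255]
    - [14, 25, -2, 0, 0, -0.113, 255]
    - [11, 26, -2, 0, 0, -0.113, 255]
    - [8, 27, -2, 0, 0, -0.113, 255]

```text
clock: 5.6
tcp_pos: [0.541, 0.2426, 0.2267]
orientation: [-0.315, -3.108, -0.009]
contact_force: [0.1, 0.1, -4.1]
grip_width: 0.0427
```

```bash
python3 -c "
from h import *
p=bay(2,-.012,.011)+[0,0,.13]
go(p,bayR(1))
rows(p,bayR(1),7,claw=255)"
```

```text
t 5.6 tcp [0.541  0.2426 0.2267] shift [-12.9  69.3  14.8] turn [ 0.062  0.416 -0.249] j [ 0.07  0.47 -0.79  1.71  0.34  1.12  0.55] w 0.0427
 F [ 0.12  0.05 -4.08] M [-0.019  0.111  0.026] M_tool [ 0.042  0.105 -0.025]
-2.0 10.0 2.0 0.009 0.059 -0.036 255
-2.0 10.0 2.0 0.009 0.059 -0.036 255
-3.0 10.0 2.0 0.009 0.059 -0.036 255
-3.0 10.0 1.0 0.009 0.059 -0.036 255
-4.0 10.0 1.0 0.009 0.059 -0.036 255
-4.0 9.0 1.0 0.009 0.059 -0.036 255
-4.0 9.0 0.0 0.009 0.059 -0.036 255
```

Request:
play_rows:
  increments:
    - [-2, 10, 2, 0.009, 0.059, -0.036, 255]
    - [-2, 10, 2, 0.009, 0.059, -0.036, 255]
    - [-3, 10, 2, 0.009, 0.059, -0.036, 255]
    - [-3, 10, 1, 0.009, 0.059, -0.036, 255]
    - [-3, 10, 1, 0.009, 0.059, -0.036, 255]

```text
clock: 6.1
tcp_pos: [0.5523, 0.3009, 0.2203]
orientation: [0.022, -2.819, 0.014]
contact_force: [0.3, 0.0, -3.4]
grip_width: 0.0424
```

Request:
play_rows:
  increments:
    - [-3, 8, 1, 0.009, 0.059, -0.036, 255]
    - [-3, 5, 0, 0.009, 0.059, -0.036, 255]
    - [0, 0, 0, 0, 0, 0, 255]
    - [0, 0, 0, 0, 0, 0, 255]

```text
clock: 6.5
tcp_pos: [0.5565, 0.3173, 0.2154]
orientation: [0.139, -2.692, 0.025]
contact_force: [-0.4, -1.1, -4.8]
grip_width: 0.0423
```

```bash
python3 -c "
from h import *
p=bay(2,-.012,.05)
go(p,bayR(1))
f=grab_frame('top');cv2.imwrite('pics/t3.png',f['color'])
f=grab_frame('side');cv2.imwrite('pics/s3.png',f['color'])
pickle.dump(f,open('s3.pkl','wb'))
rows(p,bayR(1),5,claw=255)
print(R.from_rotvec(r.get_obs()['orientation']).as_matrix().round(3))"
```

```text
t 6.5 tcp [0.5565 0.3173 0.2154] shift [-66.1 -11.5  77.2] turn [-0.017 -0.01   0.047] j [-0.07  0.81 -0.82  1.28  0.27  1.61  0.82] w 0.0423
 F [-0.37 -1.1  -4.84] M [ 0.048 -0.653  0.025] M_tool [ 0.029 -0.654 -0.017]
-13.0 -2.0 15.0 -0.003 -0.002 0.009 255
-13.0 -2.0 15.0 -0.003 -0.002 0.009 255
-13.0 -2.0 16.0 -0.003 -0.002 0.009 255
-13.0 -2.0 16.0 -0.003 -0.002 0.009 255
-13.0 -2.0 16.0 -0.003 -0.002 0.009 255
[[-0.897 -0.102 -0.43 ]
 [-0.094  0.995 -0.04 ]
 [ 0.431  0.004 -0.902]]
```

View pics/t3.png

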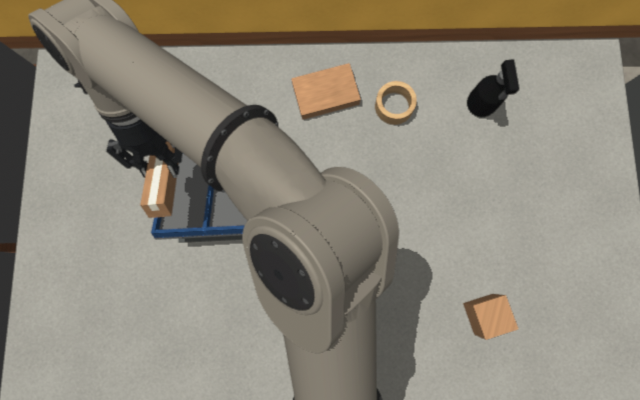

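View pics/s3.png

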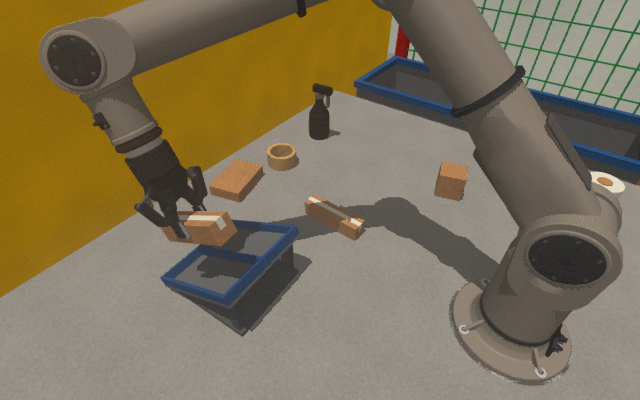

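The carton is held tilted above the left-hand bay (image (157,195)), in line with the slope. The sign of the moment change on tilting agrees with the heavy-end reading. I bring it down in line with the bay.

Request:
play_rows:
  increments:
    - [-12, -4, 8, 0, 0, 0.009, 255]
    - [-13, -4, 10, 0, 0, 0.009, 255]
    - [-13, -4, 12, 0, 0, 0.009, 255]
    - [-12, 0, 12, 0, 0, 0.009, 255]
    - [-12, 0, 12, 0, 0, 0.009, 255]

```text
clock: 7.1
tcp_pos: [0.5936, 0.3047, 0.1377]
orientation: [0.071, -2.703, 0.041]
contact_force: [0.1, -0.1, -4.0]
grip_width: 0.0427
```

```bash
python3 -c "
from h import *
go(bay(2,-.012,.05),bayR(1))"
```

```text
t 7.1 tcp [0.5936 0.3047 0.1377] shift [ 0.1  5.1 22.5] turn [-0.018 -0.002 -0.004] j [-0.08  0.91 -0.77  1.26  0.33  1.53  0.82] w 0.0427
 F [ 0.1  -0.13 -4.05] M [ 0.117 -0.646 -0.036] M_tool [-0.093 -0.651  0.008]
```

Request:
play_rows:
  increments:
    - [0, 3, 8, -0.009, 0, 0, 255]
    - [0, 2, 8, -0.009, 0, 0, 255]
    - [0, 0, 6, 0, 0, 0, 255]
    - [0, 0, 0, 0, 0, 0, 255]
    - [0, 0, 0, 0, 0, 0, 255]

```text
clock: 7.6
tcp_pos: [0.5818, 0.3087, 0.1116]
orientation: [0.064, -2.697, 0.017]
contact_force: [-0.5, -0.4, -4.1]
grip_width: 0.0422
```

```bash
cat > chk.py <<'E'
from h import *
import sys
k=int(sys.argv[1]);tag=sys.argv[2];sg=int(sys.argv[3])
go(bay(k,-.012,.011),bayR(sg))
f=grab_frame('side');P=pts(f);pickle.dump(f,open(tag+'.pkl','wb'))
cv2.imwrite(f'pics/{tag}.png',cv2.resize(f['color'][170:340,140:340],None,fx=3.5,fy=3.5,interpolation=cv2.INTER_CUBIC))
f=grab_frame('top');cv2.imwrite(f'pics/{tag}t.png',cv2.resize(f['color'][110:260,100:300],None,fx=3.5,fy=3.5,interpolation=cv2.INTER_CUBIC));pickle.dump(f,open(tag+'t.pkl','wb'))
E
python3 chk.py 2 c4 1
```

```text
t 7.6 tcp [0.5818 0.3087 0.1116] shift [ 0.4  0.1 33.1] turn [ 0.    -0.008 -0.004] j [-0.07  0.93 -0.77  1.3   0.32  1.48  0.81] w 0.0422
 F [-0.5  -0.45 -4.07] M [ 0.041 -0.703 -0.001] M_tool [-0.007 -0.704 -0.001]
```

View pics/c4.png

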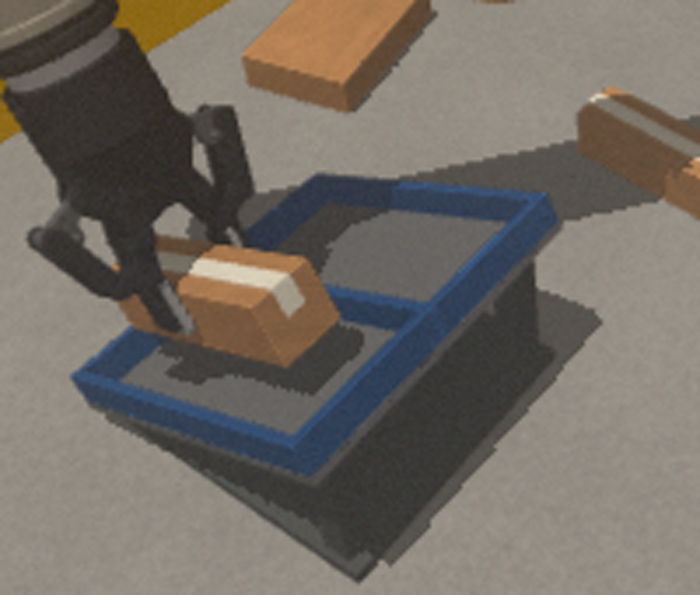

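View pics/c4t.png

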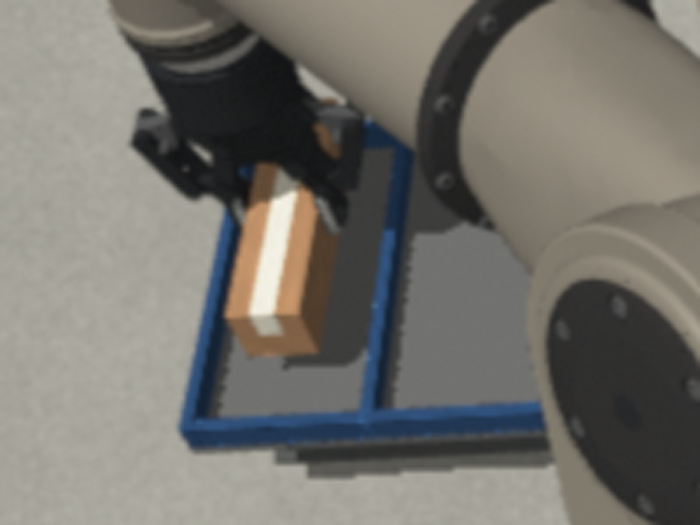

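The carton is aligned in the left bay with clear margins and about 30 mm above the floor. I lower it gently.

Request:
play_rows:
  increments:
    - [0, 0, 8, 0, 0, 0, 255]
    - [0, 0, 8, 0, 0, 0, 255]
    - [0, 0, 7, 0, 0, 0, 255]
    - [0, 0, 3, 0, 0, 0, 255]
    - [0, 0, 0, 0, 0, 0, 255]

```text
clock: 8.2
tcp_pos: [0.5702, 0.3085, 0.0874]
orientation: [0.065, -2.699, 0.016]
contact_force: [-0.5, -0.4, -4.9]
grip_width: 0.0424
```

```bash
python3 -c "
from h import *
go(bay(2,-.012,.011),bayR(1))"
```

```text
t 8.2 tcp [0.5702 0.3085 0.0874] shift [ 0.3 -0.2  6.2] turn [ 0.001 -0.005 -0.004] j [-0.07  0.94 -0.77  1.35  0.33  1.42  0.8 ] w 0.0424
 F [-0.46 -0.37 -4.85] M [ 0.037 -0.692  0.033] M_tool [ 0.01  -0.693 -0.031]
```

Request:
play_rows:
  increments:
    - [0, 0, 3, 0, 0, 0, 255]
    - [0, 0, 2, 0, 0, 0, 255]
    - [0, 0, 0, 0, 0, 0, 255]

```text
clock: 8.5
tcp_pos: [0.5685, 0.3085, 0.083]
orientation: [0.064, -2.7, 0.016]
contact_force: [0.1, -0.9, -4.3]
grip_width: 0.0427
```

Request:
play_rows:
  increments:
    - [0, 0, 2, 0, 0, 0, 255]
    - [0, 0, 0, 0, 0, 0, 255]

```text
clock: 8.7
tcp_pos: [0.5688, 0.3087, 0.083]
orientation: [0.063, -2.702, 0.014]
contact_force: [1.3, 0.3, -4.6]
grip_width: 0.0425
```

```bash
python3 -c "
from h import *
go(bay(2,-.012,.011),bayR(1))"
```

```text
t 8.7 tcp [0.5688 0.3087 0.083 ] shift [ 0.9 -0.5  1.6] turn [ 0.002 -0.002 -0.005] j [-0.07  0.94 -0.77  1.36  0.34  1.41  0.8 ] w 0.0425
 F [ 1.3   0.28 -4.64] M [ 0.08  -0.65  -0.007] M_tool [-0.048 -0.653 -0.014]
```

Request:
play_rows:
  increments:
    - [0, 0, 3, 0, 0, 0, 255]
    - [0, 0, 0, 0, 0, 0, 255]

```text
clock: 8.9
tcp_pos: [0.569, 0.3091, 0.0828]
orientation: [0.063, -2.706, 0.012]
contact_force: [-0.1, -0.5, -5.1]
grip_width: 0.0426
```

Request:
play_rows:
  increments:
    - [0, 0, 4, 0, 0, 0, 255]
    - [0, 0, 2, 0, 0, 0, 255]

```text
clock: 9.1
tcp_pos: [0.5691, 0.3093, 0.0823]
orientation: [0.061, -2.71, 0.01]
contact_force: [0.9, -1.4, 3.9]
grip_width: 0.0425
```

```bash
python3 -c "
from h import *
go(bay(2,-.012,.011),bayR(1))"
```

```text
t 9.1 tcp [0.5691 0.3093 0.0823] shift [ 1.5 -1.1  1.1] turn [ 0.005  0.005 -0.006] j [-0.07  0.94 -0.77  1.36  0.34  1.4   0.8 ] w 0.0425
 F [ 0.91 -1.38  3.89] M [-0.569  0.189  0.388] M_tool [ 0.67   0.215 -0.118]
```

The floor has taken the load: Fz swung from -4.6 to +3.9 N. I release with a partial opening so the finger backs stay clear of the walls.

Request:
play_rows:
  increments:
    - [0, 0, 0, 0, 0, 0, 85]
    - [0, 0, 0, 0, 0, 0, 80]
    - [0, 0, 0, 0, 0, 0, 75]

```text
clock: 9.4
tcp_pos: [0.5688, 0.3101, 0.0828]
orientation: [0.062, -2.71, 0.008]
contact_force: [-0.6, -0.0, -0.7]
grip_width: 0.0605
```

```bash
python3 chk.py 2 c5 1
```

```text
t 9.4 tcp [0.5688 0.3101 0.0828] shift [ 1.1 -2.   1.5] turn [ 0.006  0.006 -0.005] j [-0.07  0.94 -0.77  1.36  0.34  1.4   0.8 ] w 0.0605
 F [-0.55 -0.03 -0.71] M [-0.053 -0.425  0.016] M_tool [ 0.073 -0.422  0.014]
```

View pics/c5.png

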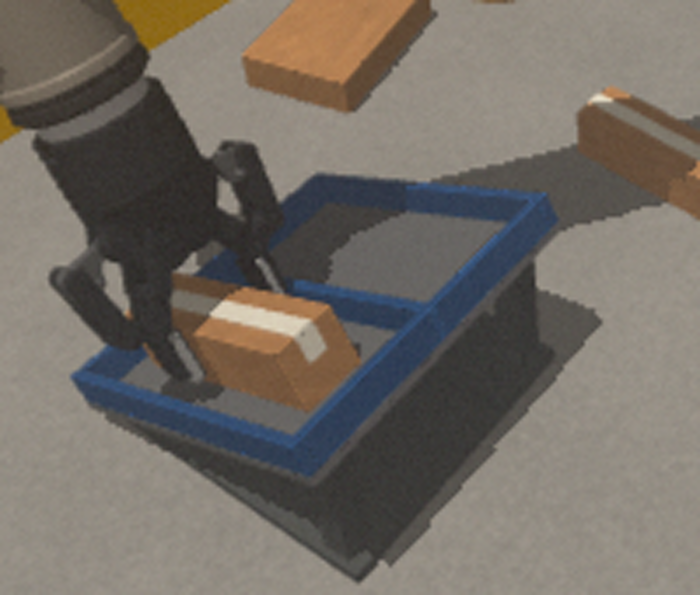

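View pics/c5t.png

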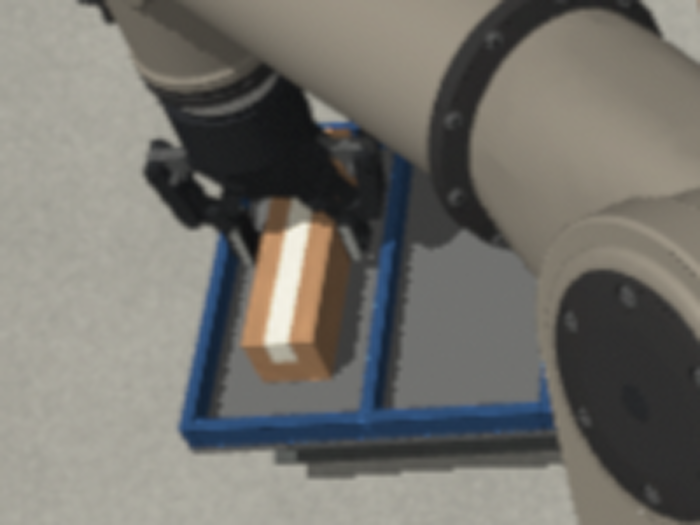

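The carton sits in the left bay and the fingers are clear of both it and the walls. I retract along the tool axis.

Request:
play_rows:
  increments:
    - [0, 0, -8, 0, 0, 0, 75]
    - [0, 0, -15, 0, 0, 0, 75]
    - [0, 0, -25, 0, 0, 0, 75]
    - [0, 0, -30, 0, 0, 0, 60]
    - [0, 0, -35, 0, 0, 0, 0]

```text
clock: 10.0
tcp_pos: [0.6152, 0.3108, 0.1869]
orientation: [0.065, -2.701, 0.014]
contact_force: [0.7, -0.5, 0.2]
grip_width: 0.0775
```

```bash
python3 chk.py 2 c6 1
python3 - <<'E'
from h import *
p=[.4765,-.040,.2]
go(p,down(177.6));rows(p,down(177.6),12)
E
```

```text
t 10.0 tcp [0.6152 0.3108 0.1869] shift [ -1.2  -0.4 115.5] turn [ 0.002 -0.003 -0.004] j [-0.09  0.9  -0.77  1.16  0.3   1.63  0.84] w 0.0775
 F [ 0.71 -0.49  0.17] M [ 0.011 -0.495 -0.027] M_tool [ 0.    -0.495  0.03 ]
t 10.1 tcp [0.6186 0.3124 0.1916] shift [ 147.6 -345.7   56.5] turn [-0.013 -0.43   0.086] j [-0.09  0.9  -0.78  1.15  0.3   1.63  0.84] w 0.0855
 F [-0.21  0.56  0.42] M [ 0.084 -0.461  0.063] M_tool [-0.03  -0.464 -0.086]
12.0 -29.0 5.0 -0.001 -0.036 0.007 0
12.0 -29.0 4.0 -0.001 -0.036 0.007 0
12.0 -29.0 4.0 -0.001 -0.036 0.007 0
12.0 -29.0 3.0 -0.001 -0.036 0.007 0
12.0 -29.0 3.0 -0.001 -0.036 0.007 0
12.0 -29.0 2.0 -0.001 -0.036 0.007 0
12.0 -29.0 2.0 -0.001 -0.036 0.007 0
12.0 -29.0 1.0 -0.001 -0.036 0.007 0
11.0 -30.0 1.0 -0.001 -0.036 0.007 0
11.0 -30.0 1.0 -0.001 -0.036 0.007 0
11.0 -30.0 0.0 -0.001 -0.036 0.007 0
11.0 -30.0 -0.0 -0.001 -0.036 0.007 0
```

View pics/c6.png

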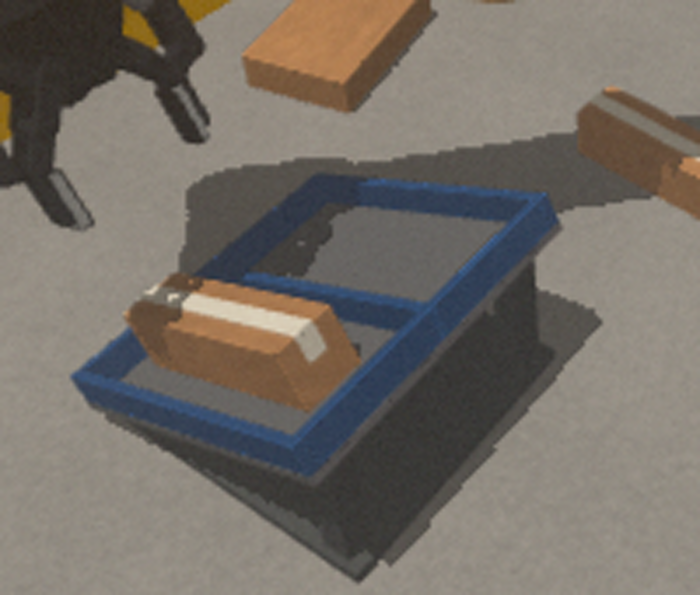

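View pics/c6t.png

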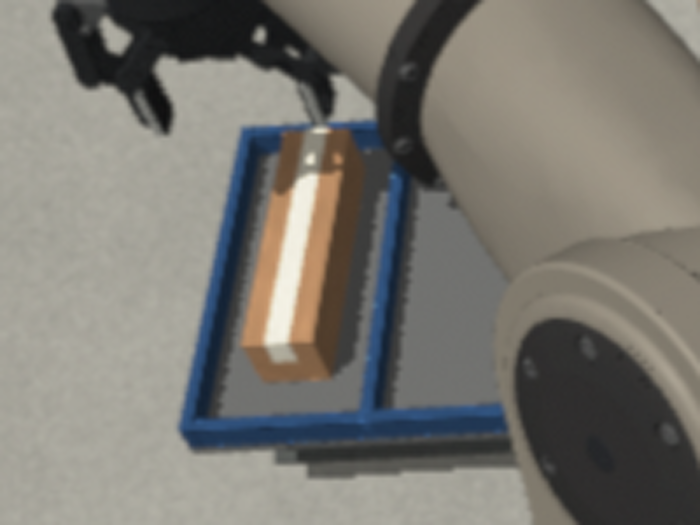

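The first carton lies flat in the bay. Now I go to the second.

Request:
play_rows:
  increments:
    - [12, -28, 1, 0, -0.036, 0.007, 0]
    - [12, -29, 1, 0, -0.036, 0.007, 0]
    - [12, -29, 1, 0, -0.036, 0.007, 0]
    - [12, -29, 1, 0, -0.036, 0.007, 0]
    - [12, -29, 1, 0, -0.036, 0.007, 0]

```text
clock: 10.6
tcp_pos: [0.5654, 0.1686, 0.2099]
orientation: [0.022, -2.9, 0.002]
contact_force: [0.7, -0.0, 0.0]
grip_width: 0.0852
```

Request:
play_rows:
  increments:
    - [12, -29, 2, 0, -0.036, 0.007, 0]
    - [12, -29, 2, 0, -0.036, 0.007, 0]
    - [12, -29, 2, 0, -0.036, 0.007, 0]
    - [11, -30, 2, 0, -0.036, 0.007, 0]
    - [11, -30, 2, 0, -0.036, 0.007, 0]

```text
clock: 11.1
tcp_pos: [0.5057, 0.0164, 0.2143]
orientation: [-0.033, -3.093, 0.009]
contact_force: [0.9, -0.4, -0.3]
grip_width: 0.0852
```

Run:
```python
from h import *
p=[.4765,-.040,.1]
go(p,down(177.6));rows(p,down(177.6),5)
```

```text
t 11.1 tcp [0.5057 0.0164 0.2143] shift [ 22.4 -56.3 115.9] turn [-0.007 -0.049  0.021] j [ 0.55  0.36 -0.86  1.89  0.3   1.07  1.11] w 0.0852
 F [ 0.87 -0.4  -0.26] M [-0.032 -0.076  0.03 ] M_tool [ 0.032 -0.077 -0.028]
4.0 -11.0 23.0 -0.001 -0.01 0.004 0
5.0 -11.0 23.0 -0.001 -0.01 0.004 0
5.0 -11.0 23.0 -0.001 -0.01 0.004 0
5.0 -11.0 23.0 -0.001 -0.01 0.004 0
5.0 -11.0 23.0 -0.001 -0.01 0.004 0
```

Request:
play_rows:
  increments:
    - [4, -10, 23, 0, -0.01, 0.004, 0]
    - [5, -11, 23, 0, -0.01, 0.004, 0]
    - [5, -11, 23, 0, -0.01, 0.004, 0]
    - [5, -9, 23, 0, -0.01, 0.004, 0]
    - [0, 0, 0, 0, 0, 0, 0]

```text
clock: 11.6
tcp_pos: [0.4818, -0.0323, 0.1253]
orientation: [0.072, 3.141, -0.021]
contact_force: [-0.3, 0.2, -0.4]
grip_width: 0.0851
```

Run:
```python
from h import *
p=[.4765,-.040,.01]
go(p,down(177.6))
f=grab_frame('top');cv2.imwrite('pics/t7.png',f['color'])
P=pts(f)
Q=P[175:280,315:370].reshape(-1,3);Q=Q[(Q[:,2]>.036)&(Q[:,2]<.06)]
print(cv2.minAreaRect((Q[:,:2]*1000).astype(np.float32)))
```

```text
t 11.6 tcp [ 0.4818 -0.0323  0.1253] shift [  5.   -6.4 115.4] turn [-0.013  0.    -0.004] j [ 0.59  0.41 -0.79  2.06  0.42  0.83  1.07] w 0.0851
 F [-0.34  0.18 -0.45] M [ 0.006  0.036 -0.086] M_tool [-0.004  0.037  0.086]
((414.9241027832031, -30.394495010375977), (27.19277000427246, 45.376739501953125), 89.31800079345703)
```

View pics/t7.png

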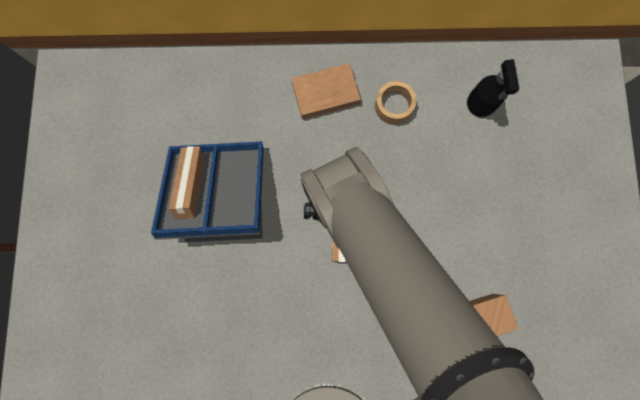

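Carton A is unmoved, with its lower end visible at (342,250). Carton B is in the left bay. I go down.

Request:
play_rows:
  increments:
    - [3, -3, 30, -0.006, 0, 0, 0]
    - [2, -3, 30, -0.006, 0, 0, 0]
    - [0, 0, 28, 0, 0, 0, 0]
    - [0, 0, 16, 0, 0, 0, 0]
    - [0, 0, 0, 0, 0, 0, 0]

```text
clock: 12.15
tcp_pos: [0.491, -0.0335, 0.0289]
orientation: [0.067, 3.12, 0.001]
contact_force: [-0.1, 0.0, 0.5]
grip_width: 0.0851
```

Run:
```python
from h import *
p=[.4765,-.040,.01]
go(p,down(177.6))
```

```text
t 12.15 tcp [ 0.491  -0.0335  0.0289] shift [14.6 -7.1 18.6] turn [ 0.001  0.021 -0.001] j [ 0.48  0.57 -0.66  2.11  0.6   0.63  0.92] w 0.0851
 F [-0.12  0.05  0.46] M [ 0.013  0.041 -0.024] M_tool [-0.011  0.041  0.025]
```

Request:
play_rows:
  increments:
    - [6, -3, 4, 0, 0.01, 0, 0]
    - [6, -3, 6, 0, 0.01, 0, 0]
    - [3, -1, 6, 0, 0, 0, 0]
    - [0, 0, 2, 0, 0, 0, 0]

```text
clock: 12.55
tcp_pos: [0.4795, -0.0391, 0.0142]
orientation: [0.066, 3.134, 0.001]
contact_force: [-0.1, -0.5, -0.2]
grip_width: 0.0856
```

Run:
```python
from h import *
p=[.4765,-.040,.01]
go(p,down(177.6))
```

```text
t 12.55 tcp [ 0.4795 -0.0391  0.0142] shift [ 3.  -1.   4.1] turn [ 0.001  0.007 -0.   ] j [ 0.48  0.59 -0.64  2.13  0.62  0.61  0.91] w 0.0856
 F [-0.14 -0.49 -0.19] M [ 0.005 -0.01  -0.006] M_tool [-0.006 -0.01   0.006]
```

Request:
play_rows:
  increments:
    - [3, -1, 4, 0, 0.006, 0, 0]
    - [1, 0, 1, 0, 0, 0, 0]

```text
clock: 12.75
tcp_pos: [0.4755, -0.0403, 0.0092]
orientation: [0.067, 3.14, 0.001]
contact_force: [0.1, 0.1, 0.2]
grip_width: 0.0853
```

Request:
play_rows:
  increments:
    - [0, 0, 0, 0, 0, 0, 255]
    - [0, 0, 0, 0, 0, 0, 255]
    - [0, 0, 0, 0, 0, 0, 255]
    - [0, 0, 0, 0, 0, 0, 255]
    - [0, 0, 0, 0, 0, 0, 255]
  force: 110

```text
clock: 13.25
tcp_pos: [0.4758, -0.0399, 0.0097]
orientation: [0.067, 3.139, 0.001]
contact_force: [-0.1, -0.1, -2.7]
grip_width: 0.0429
```

Run:
```python
from h import *
p=[.4765,-.040,.01]
go(p,down(177.6))
```

```text
t 13.25 tcp [ 0.4758 -0.0399  0.0097] shift [-0.7 -0.  -0.3] turn [ 0.001  0.002 -0.001] j [ 0.47  0.59 -0.64  2.14  0.63  0.6   0.91] w 0.0429
 F [-0.1  -0.14 -2.68] M [0.088 0.035 0.003] M_tool [-0.087  0.039 -0.002]
```

Request:
play_rows:
  increments:
    - [0, 0, -10, 0, 0, 0, 255]
    - [0, 0, -20, 0, 0, 0, 255]
    - [0, 0, -25, 0, 0, 0, 255]
    - [0, 0, -25, 0, 0, 0, 255]
    - [0, 0, -25, 0, 0, 0, 255]

```text
clock: 13.75
tcp_pos: [0.4713, -0.0397, 0.1157]
orientation: [-0.063, -3.132, -0.004]
contact_force: [-0.3, -0.1, -2.9]
grip_width: 0.0428
```

Request:
play_rows:
  increments:
    - [0, 0, -25, 0, 0, 0, 255]
    - [0, 0, -20, 0, 0, 0, 255]
    - [0, 0, 0, 0, 0, 0, 255]
    - [0, 0, 0, 0, 0, 0, 255]
    - [0, 0, 0, 0, 0, 0, 255]

```text
clock: 14.25
tcp_pos: [0.471, -0.0399, 0.1649]
orientation: [-0.062, -3.135, -0.003]
contact_force: [0.3, 0.0, -3.4]
grip_width: 0.0425
```

Run:
```python
from h import *
p=[.4765,-.040,.01]
for i in range(3):
  go(p,down(177.6)); f=grab_frame('side')
cv2.imwrite('pics/s8.png',f['color'])
go(p,down(177.6))
```

```text
t 14.25 tcp [ 0.471  -0.0399  0.1649] shift [-6.400e+00 -1.000e-01  1.549e+02] turn [ 0.001 -0.006  0.002] j [ 0.68  0.35 -0.85  2.04  0.33  0.9   1.18] w 0.0425
 F [ 0.3   0.01 -3.45] M [-0.061 -0.135 -0.007] M_tool [ 0.056 -0.137  0.007]
t 14.3 tcp [ 0.4707 -0.0399  0.1646] shift [ -6.9  -0.2 154.6] turn [ 0.002 -0.007  0.002] j [ 0.68  0.35 -0.85  2.05  0.33  0.9   1.18] w 0.0428
 F [ 0.04 -0.4  -4.22] M [-0.015 -0.175  0.003] M_tool [ 0.008 -0.175 -0.003]
t 14.35 tcp [ 0.4707 -0.0398  0.1646] shift [ -6.9  -0.2 154.5] turn [ 0.002 -0.007  0.002] j [ 0.68  0.35 -0.85  2.04  0.33  0.9   1.18] w 0.0423
 F [-0.68  0.37 -4.09] M [-0.017 -0.124  0.039] M_tool [ 0.013 -0.125 -0.039]
t 14.4 tcp [ 0.4708 -0.0398  0.1646] shift [ -6.8  -0.3 154.6] turn [ 0.002 -0.007  0.002] j [ 0.68  0.35 -0.85  2.04  0.33  0.9   1.18] w 0.0425
 F [ 0.39 -0.72 -3.5 ] M [-0.038 -0.171  0.076] M_tool [ 0.032 -0.172 -0.076]
```

View pics/s8.png

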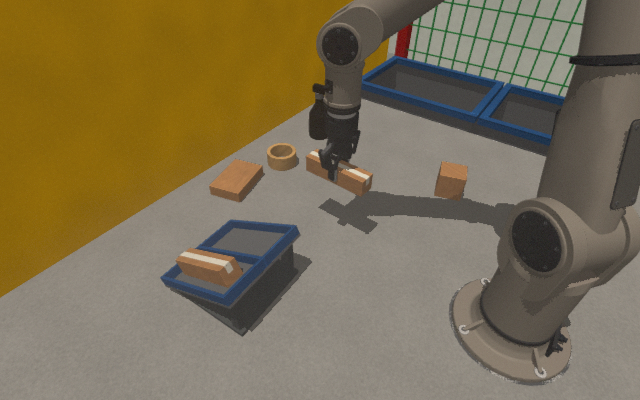

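Carton A is held level, with My_tool at -0.12 to -0.17 N·m, so its heavy end is at tool +x, towards the robot. It needs a half turn, so I carry it to bay 1 while rotating.

```bash
python3 -c "
from h import *
p=bay(1,-.012,.011)+[0,0,.16];print(p)
go(p,down(3))
rows(p,down(3),24,claw=255)"
```

```text
[0.57330322 0.20031249 0.24129797]
t 14.4 tcp [ 0.4708 -0.0398  0.1646] shift [-92.4 244.1 -76.8] turn [-1.00e-02 -3.00e-03  3.05e+00] j [ 0.68  0.35 -0.85  2.04  0.33  0.9   1.18] w 0.0425
 F [ 0.39 -0.72 -3.5 ] M [-0.038 -0.171  0.076] M_tool [ 0.032 -0.172 -0.076]
-4.0 10.0 -3.0 -0.0 -0.0 0.127 255
-3.0 11.0 -3.0 -0.0 -0.0 0.127 255
-1.0 11.0 -3.0 -0.0 -0.0 0.127 255
0.0 11.0 -3.0 -0.0 -0.0 0.127 255
2.0 11.0 -3.0 -0.0 -0.0 0.127 255
3.0 10.0 -3.0 -0.0 -0.0 0.127 255
4.0 10.0 -3.0 -0.0 -0.0 0.127 255
5.0 9.0 -3.0 -0.0 -0.0 0.127 255
7.0 9.0 -3.0 -0.0 -0.0 0.127 255
8.0 8.0 -3.0 -0.0 -0.0 0.127 255
9.0 7.0 -3.0 -0.0 -0.0 0.127 255
9.0 6.0 -3.0 -0.0 -0.0 0.127 255
10.0 4.0 -3.0 -0.0 -0.0 0.127 255
10.0 3.0 -3.0 -0.0 -0.0 0.127 255
11.0 2.0 -3.0 -0.0 -0.0 0.127 255
11.0 0.0 -3.0 -0.0 -0.0 0.127 255
11.0 -1.0 -3.0 -0.0 -0.0 0.127 255
11.0 -2.0 -3.0 -0.0 -0.0 0.127 255
10.0 -4.0 -3.0 -0.0 -0.0 0.127 255
10.0 -5.0 -3.0 -0.0 -0.0 0.127 255
9.0 -6.0 -3.0 -0.0 -0.0 0.127 255
8.0 -7.0 -3.0 -0.0 -0.0 0.127 255
7.0 -8.0 -3.0 -0.0 -0.0 0.127 255
6.0 -9.0 -3.0 -0.0 -0.0 0.127 255
```

Request:
play_rows:
  increments:
    - [-2, 2, -8, 0, 0, 0.06, 255]
    - [-4, 2, -10, 0, 0, 0.12, 255]
    - [-4, 3, -10, 0, 0, 0.127, 255]
    - [-4, 4, -10, 0, 0, 0.127, 255]
    - [-3, 5, -8, 0, 0, 0.127, 255]

```text
clock: 14.9
tcp_pos: [0.4886, -0.029, 0.2062]
orientation: [-0.952, -2.974, 0.002]
contact_force: [-0.2, -0.3, -3.6]
grip_width: 0.0427
```

Request:
play_rows:
  increments:
    - [-2, 5, -6, 0, 0, 0.127, 255]
    - [0, 6, -5, 0, 0, 0.127, 255]
    - [2, 6, -5, 0, 0, 0.127, 255]
    - [3, 6, -3, 0, 0, 0.127, 255]
    - [5, 6, -2, 0, 0, 0.127, 255]

```text
clock: 15.4
tcp_pos: [0.507, -0.0032, 0.224]
orientation: [-1.864, -2.499, 0.018]
contact_force: [-1.2, 0.3, -3.5]
grip_width: 0.0429
```

```bash
python3 -c "
from h import *
p=bay(1,-.012,.011)+[0,0,.16];print(p)
go(p,down(3))
rows(p,down(3),15,claw=255)"
```

```text
[0.57330322 0.20031249 0.24129797]
t 15.4 tcp [ 0.507  -0.0032  0.224 ] shift [176.3 121.2 -18. ] turn [-0.028  0.013  1.808] j [ 0.43  0.29 -0.64  1.91  0.19  1.04 -0.  ] w 0.0429
 F [-1.19  0.33 -3.55] M [-0.182 -0.085  0.003] M_tool [-0.029 -0.199  0.002]
12.0 8.0 -1.0 -0.002 0.001 0.121 255
13.0 7.0 -1.0 -0.002 0.001 0.121 255
13.0 5.0 -1.0 -0.002 0.001 0.121 255
14.0 3.0 -1.0 -0.002 0.001 0.121 255
14.0 2.0 -1.0 -0.002 0.001 0.121 255
14.0 0.0 -1.0 -0.002 0.001 0.121 255
14.0 -2.0 -1.0 -0.002 0.001 0.121 255
14.0 -3.0 -1.0 -0.002 0.001 0.121 255
13.0 -5.0 -1.0 -0.002 0.001 0.121 255
13.0 -7.0 -1.0 -0.002 0.001 0.121 255
12.0 -8.0 -1.0 -0.002 0.001 0.121 255
11.0 -9.0 -1.0 -0.002 0.001 0.121 255
10.0 -11.0 -1.0 -0.002 0.001 0.121 255
8.0 -12.0 -1.0 -0.002 0.001 0.121 255
7.0 -13.0 -1.0 -0.002 0.001 0.121 255
```

Request:
play_rows:
  increments:
    - [12, 8, -2, -0.002, 0, 0.121, 255]
    - [13, 7, -2, -0.002, 0, 0.121, 255]
    - [13, 5, -2, -0.002, 0, 0.121, 255]
    - [14, 3, -2, -0.002, 0, 0.121, 255]
    - [14, 2, -2, -0.002, 0, 0.121, 255]

```text
clock: 15.9
tcp_pos: [0.5276, 0.0656, 0.2284]
orientation: [-2.552, -1.8, 0.033]
contact_force: [-0.4, 0.1, -3.8]
grip_width: 0.0428
```

Request:
play_rows:
  increments:
    - [14, 0, -1, -0.002, 0, 0.121, 255]
    - [14, -2, -1, -0.002, 0, 0.121, 255]
    - [14, -3, -1, -0.002, 0, 0.121, 255]
    - [13, -5, -1, -0.002, 0, 0.121, 255]
    - [13, -7, -1, -0.002, 0, 0.121, 255]

```text
clock: 16.4
tcp_pos: [0.5495, 0.1347, 0.2265]
orientation: [-2.998, -0.927, 0.051]
contact_force: [0.1, -0.4, -3.2]
grip_width: 0.043
```

```bash
python3 -c "
from h import *
p=bay(1,-.012,.011)+[0,0,.14];print(p)
go(p,bayR(-1))
rows(p,bayR(-1),8,claw=255)"
```

```text
[0.57330322 0.20031249 0.22129797]
t 16.4 tcp [0.5495 0.1347 0.2265] shift [ 56.8 -40.7   4. ] turn [ 0.115 -0.392  0.539] j [ 0.01  0.36 -0.45  1.78  0.17  1.08 -1.47] w 0.043
 F [ 0.15 -0.36 -3.24] M [-0.023  0.03  -0.039] M_tool [-0.    -0.037  0.04 ]
7.0 -5.0 0.0 0.014 -0.049 0.067 255
7.0 -6.0 0.0 0.014 -0.049 0.067 255
6.0 -6.0 -0.0 0.014 -0.049 0.067 255
6.0 -6.0 -0.0 0.014 -0.049 0.067 255
5.0 -7.0 -0.0 0.014 -0.049 0.067 255
5.0 -7.0 -1.0 0.014 -0.049 0.067 255
4.0 -7.0 -1.0 0.014 -0.049 0.067 255
4.0 -8.0 -1.0 0.014 -0.049 0.067 255
```

Request:
play_rows:
  increments:
    - [3, -3, 0, 0, 0, 0.05, 255]
    - [0, 0, 0, 0, 0, 0, 255]
    - [0, 0, 0, 0, 0, 0, 255]

```text
clock: 16.7
tcp_pos: [0.5485, 0.142, 0.223]
orientation: [-3.019, -0.854, 0.061]
contact_force: [-0.2, 0.5, -4.3]
grip_width: 0.0429
```

```bash
python3 -c "
from h import *
p=bay(1,-.012,.011)+[0,0,.14]
m=[]
for i in range(4):
  o=r.get_obs();m.append(R.from_rotvec(o['orientation']).inv().apply(o['moment']));grab_frame('side')
print(np.round(m,3)[:,1])
go(p,bayR(-1))
rows(p,bayR(-1),8,claw=255)"
```

```text
[-0.093 -0.091 -0.119 -0.098]
t 16.9 tcp [0.549  0.1414 0.2237] shift [ 51.5 -37.6   1.1] turn [ 0.104 -0.389  0.489] j [-0.01  0.36 -0.44  1.77  0.16  1.08 -1.53] w 0.0422
 F [ 0.25 -0.2  -3.84] M [-0.099  0.068 -0.027] M_tool [-0.048 -0.109  0.03 ]
6.0 -5.0 0.0 0.013 -0.049 0.061 255
6.0 -5.0 -0.0 0.013 -0.049 0.061 255
6.0 -5.0 -0.0 0.013 -0.049 0.061 255
5.0 -6.0 -1.0 0.013 -0.049 0.061 255
5.0 -6.0 -1.0 0.013 -0.049 0.061 255
5.0 -6.0 -1.0 0.013 -0.049 0.061 255
4.0 -7.0 -1.0 0.013 -0.049 0.061 255
4.0 -7.0 -1.0 0.013 -0.049 0.061 255
```

At rest My_tool is still negative, so the heavy end is at tool +x. I continue to tilt and align.

Request:
play_rows:
  increments:
    - [6, -5, 0, 0.013, -0.049, 0.061, 255]
    - [6, -5, 0, 0.013, -0.049, 0.061, 255]
    - [6, -5, 0, 0.013, -0.049, 0.061, 255]
    - [5, -6, -1, 0.013, -0.049, 0.061, 255]
    - [5, -6, -1, 0.013, -0.049, 0.061, 255]

```text
clock: 17.4
tcp_pos: [0.564, 0.1743, 0.2242]
orientation: [3.079, 0.353, -0.462]
contact_force: [0.4, 0.2, -3.7]
grip_width: 0.0427
```

Request:
play_rows:
  increments:
    - [5, -6, -1, 0.013, -0.049, 0.061, 255]
    - [4, -7, -1, 0.013, -0.049, 0.061, 255]
    - [4, -7, -1, 0.013, -0.049, 0.061, 255]
    - [0, 0, 0, 0, 0, 0, 255]
    - [0, 0, 0, 0, 0, 0, 255]

```text
clock: 17.9
tcp_pos: [0.5773, 0.1956, 0.2217]
orientation: [3.051, 0.046, -0.693]
contact_force: [0.6, -0.7, -2.9]
grip_width: 0.043
```

```bash
python3 -c "
from h import *
p=bay(1,-.012,.05)
go(p,bayR(-1))
rows(p,bayR(-1),6,claw=255)"; python3 chk.py 1 c9 -1
```

```text
t 17.9 tcp [0.5773 0.1956 0.2217] shift [56.8 -5.8 89.2] turn [-0.004  0.011 -0.021] j [-0.16  0.65 -0.33  1.38  0.02  1.55 -2.  ] w 0.043
 F [ 0.65 -0.66 -2.94] M [-0.001 -0.669  0.01 ] M_tool [-0.022  0.669  0.004]
9.0 -1.0 15.0 -0.001 0.002 -0.004 255
9.0 -1.0 15.0 -0.001 0.002 -0.004 255
9.0 -1.0 15.0 -0.001 0.002 -0.004 255
9.0 -1.0 15.0 -0.001 0.002 -0.004 255
9.0 -1.0 15.0 -0.001 0.002 -0.004 255
9.0 -1.0 15.0 -0.001 0.002 -0.004 255
t 17.9 tcp [0.5773 0.1956 0.2217] shift [ 57.2  -5.6 128.2] turn [-0.004  0.011 -0.021] j [-0.16  0.65 -0.33  1.38  0.02  1.55 -2.  ] w 0.043
 F [ 0.65 -0.66 -2.94] M [-0.001 -0.669  0.01 ] M_tool [-0.022  0.669  0.004]
```

View pics/c9.png

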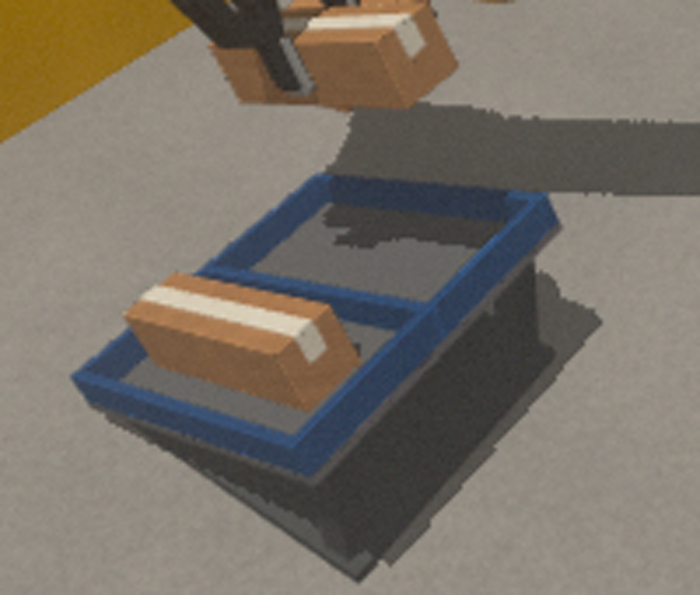

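The moment at the tilt is 0.67 N·m against 0.65 for carton B, so both have the same heavy-down geometry. The carton hangs above the empty bay, and I descend.

Request:
play_rows:
  increments:
    - [10, -1, 12, 0, 0.002, -0.004, 255]
    - [10, -1, 15, 0, 0.002, -0.004, 255]
    - [10, -1, 15, 0, 0.002, -0.004, 255]
    - [9, -1, 15, 0, 0.002, -0.004, 255]
    - [9, -1, 12, 0, 0.002, -0.004, 255]

```text
clock: 18.5
tcp_pos: [0.5915, 0.2001, 0.135]
orientation: [3.061, 0.082, -0.669]
contact_force: [-0.3, -1.0, -4.7]
grip_width: 0.0428
```

Request:
play_rows:
  increments:
    - [6, 0, 6, 0, 0, 0, 255]
    - [0, 0, 0, 0, 0, 0, 255]

```text
clock: 18.7
tcp_pos: [0.5931, 0.1996, 0.1226]
orientation: [3.058, 0.083, -0.676]
contact_force: [0.1, -0.4, -4.1]
grip_width: 0.0429
```

```bash
python3 chk.py 1 c10 -1
```

```text
t 18.7 tcp [0.5931 0.1996 0.1226] shift [-0.5 -1.7 45.8] turn [-0.002 -0.001  0.002] j [-0.16  0.76 -0.32  1.41  0.06  1.4  -1.98] w 0.0429
 F [ 0.07 -0.44 -4.07] M [-0.019 -0.65  -0.023] M_tool [-0.04   0.648  0.042]
```

View pics/c10.png

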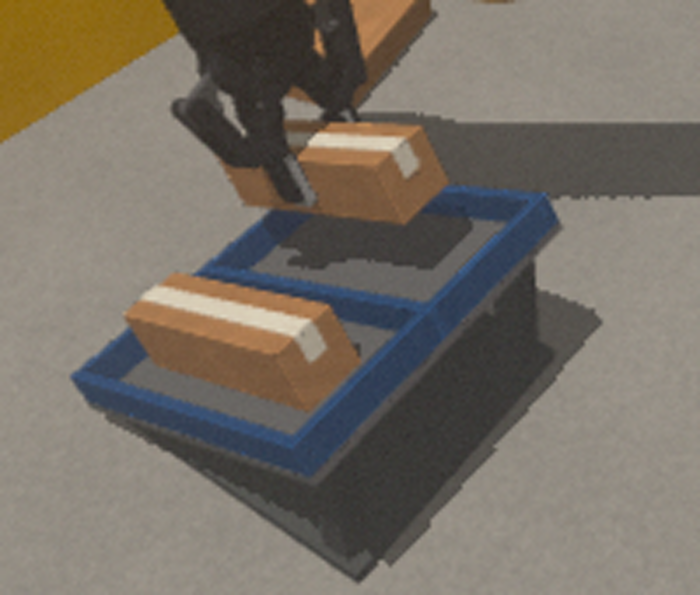

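View pics/c10t.png

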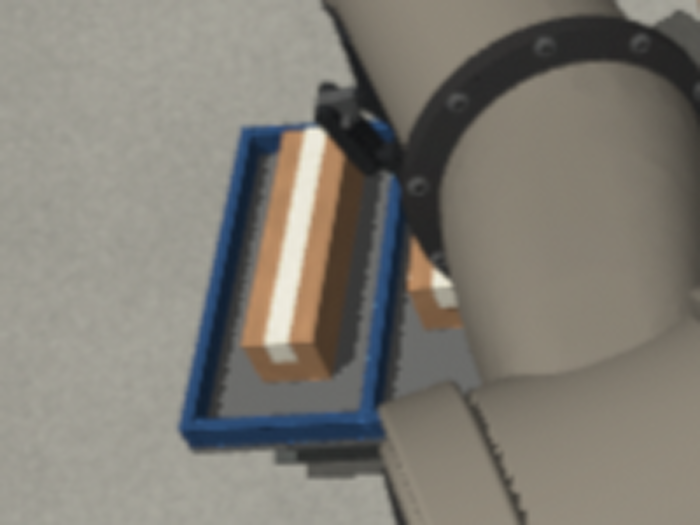

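```bash
cat > meas.py <<'E'
from h import *
import sys
def meas(f,k,ur):
    P=pts(f);Rb=bayR(1);y=np.cross(-Rb[:,2],BAYUP)
    L=np.stack([(P-bay(k))@BAYUP,(P-bay(k))@y,(P-bay(k))@-Rb[:,2]],-1)
    b,d,a,c=ur
    hsv=cv2.cvtColor(f['color'],cv2.COLOR_BGR2HSV)
    Q=L[b:d,a:c].reshape(-1,3);q=Q[(abs(Q[:,0])<.13)&(abs(Q[:,1])<.054)&(Q[:,2]>.036)&(Q[:,2]<.056)]
    if len(q)<30: print(k,'few',len(q));return
    print(k,len(q),cv2.minAreaRect((q[:,:2]*1000).astype(np.float32)),'top h',np.median(q[:,2]).round(4), [np.median(q[abs(q[:,0]-s)<.02,2]).round(4) for s in(-.07,0,.04)])
if __name__=="__main__":
    f=pickle.load(open(sys.argv[1],'rb'))
    for k in sys.argv[2:]: meas(f,int(k),(110,260,100,300))
E
python3 meas.py c9t.pkl 2; python3 meas.py c9.pkl 2 2>&1 | head -0; python3 -c "
from meas import *
meas(pickle.load(open('c9.pkl','rb')),2,(170,340,140,340))"
```

```text
2 1207 ((-8.339675903320312, 0.7117462158203125), (45.390464782714844, 171.6134490966797), 88.55766296386719) top h 0.0439 [np.float64(0.044), np.float64(0.0439), np.float64(0.0438)]
2 936 ((-11.468017578125, -1.0083694458007812), (45.47104263305664, 171.22320556640625), 88.64764404296875) top h 0.0443 [np.float64(0.0445), np.float64(0.0443), np.float64(0.0444)]
```

Carton B is confirmed in its bay: centre offset about -10 mm along and 0 mm across, top 44 mm above the floor. I lower carton A.

Request:
play_rows:
  increments:
    - [0, -1, 8, 0, 0, 0, 255]
    - [0, -1, 10, 0, 0, 0, 255]
    - [0, 0, 10, 0, 0, 0, 255]
    - [0, 0, 8, 0, 0, 0, 255]
    - [0, 0, 0, 0, 0, 0, 255]

```text
clock: 19.3
tcp_pos: [0.5777, 0.2021, 0.091]
orientation: [3.062, 0.084, -0.668]
contact_force: [-0.5, -0.1, -3.9]
grip_width: 0.0425
```

```bash
python3 chk.py 1 c11 -1
```

```text
t 19.3 tcp [0.5777 0.2021 0.091 ] shift [-0.1  1.6 10.7] turn [-0.004 -0.007  0.003] j [-0.17  0.78 -0.32  1.47  0.06  1.32 -1.99] w 0.0425
 F [-0.54 -0.1  -3.86] M [ 0.018 -0.588 -0.007] M_tool [-0.011  0.588  0.01 ]
```

View pics/c11.png

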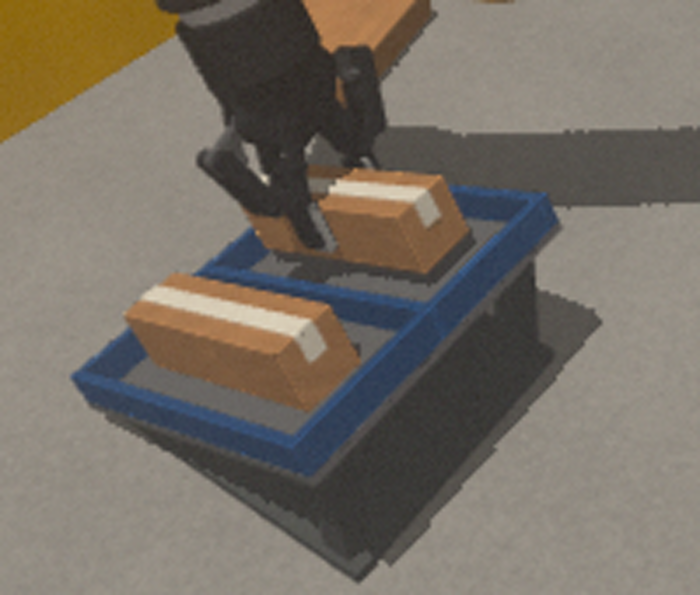

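Well aligned, and about 10 mm remains.

Request:
play_rows:
  increments:
    - [0, 1, 4, 0, 0, 0, 255]
    - [0, 0, 4, 0, 0, 0, 255]
    - [0, 0, 2, 0, 0, 0, 255]
    - [0, 0, 0, 0, 0, 0, 255]

```text
clock: 19.8
tcp_pos: [0.5755, 0.2011, 0.0831]
orientation: [3.064, 0.083, -0.663]
contact_force: [-0.0, -0.2, -4.7]
grip_width: 0.0425
```

Request:
play_rows:
  increments:
    - [0, 0, 3, 0, 0, 0, 255]
    - [0, 0, 2, 0, 0, 0, 255]

```text
clock: 20.0
tcp_pos: [0.5739, 0.2011, 0.0787]
orientation: [3.065, 0.083, -0.661]
contact_force: [1.6, -0.7, 2.3]
grip_width: 0.0426
```

```bash
python3 -c "
from h import *
go(bay(1,-.012,.011),bayR(-1))"
```

```text
t 20.0 tcp [0.5739 0.2011 0.0787] shift [-1.6  0.7 -2.1] turn [-0.005 -0.012  0.003] j [-0.16  0.78 -0.32  1.49  0.06  1.29 -1.99] w 0.0426
 F [ 1.56 -0.68  2.32] M [-0.249  0.038  0.183] M_tool [-0.3   -0.052 -0.065]
```

Floor contact (Fz +2.3 N). I release.

Request:
play_rows:
  increments:
    - [0, 0, 0, 0, 0, 0, 85]
    - [0, 0, 0, 0, 0, 0, 80]
    - [0, 0, 0, 0, 0, 0, 75]

```text
clock: 20.3
tcp_pos: [0.5745, 0.2017, 0.0798]
orientation: [3.066, 0.083, -0.659]
contact_force: [-0.1, -0.5, -0.5]
grip_width: 0.0604
```

Request:
play_rows:
  increments:
    - [0, 0, -8, 0, 0, 0, 75]
    - [0, 0, -15, 0, 0, 0, 75]
    - [0, 0, -25, 0, 0, 0, 75]
    - [0, 0, -30, 0, 0, 0, 60]
    - [0, 0, -35, 0, 0, 0, 0]

```text
clock: 20.8
tcp_pos: [0.6195, 0.203, 0.1847]
orientation: [3.061, 0.085, -0.671]
contact_force: [0.5, 0.8, -1.0]
grip_width: 0.0778
```

Request:
play_rows:
  increments:
    - [0, 20, -30, 0, 0, 0, 0]
    - [0, 40, -30, 0, 0, 0, 0]
    - [0, 45, -20, 0, 0, 0, 0]
    - [0, 45, 0, 0, 0, 0, 0]
    - [0, 30, 0, 0, 0, 0, 0]

```text
clock: 21.3
tcp_pos: [0.6681, 0.0282, 0.2688]
orientation: [-3.071, -0.106, 0.651]
contact_force: [0.8, -0.6, 0.3]
grip_width: 0.0851
```

```bash
python3 chk.py 1 c12 -1;python3 meas.py c12t.pkl 1 2;python3 -c "
from meas import *
for k in(1,2): meas(pickle.load(open('c12.pkl','rb')),k,(170,340,140,340))"
```

```text
t 21.3 tcp [0.6681 0.0282 0.2688] shift [   0.9 -175.3  207.4] turn [-0.007 -0.019  0.018] j [ 0.03  0.71 -0.27  1.15  0.1   1.71 -1.73] w 0.0851
 F [ 0.78 -0.64  0.29] M [ 0.015 -0.461  0.002] M_tool [-0.017  0.461 -0.002]
1 1277 ((-10.143814086914062, 0.9387874603271484), (174.66708374023438, 44.72380828857422), 0.0004193111089989543) top h 0.0439 [np.float64(0.044), np.float64(0.0439), np.float64(0.0438)]
2 1301 ((-9.294776916503906, 0.9660053253173828), (45.39306640625, 173.50418090820312), 88.61188507080078) top h 0.0439 [np.float64(0.044), np.float64(0.044), np.float64(0.0438)]
1 759 ((-13.187393188476562, -0.9078388214111328), (45.484806060791016, 175.58786010742188), 89.937744140625) top h 0.0443 [np.float64(0.0445), np.float64(0.0444), np.float64(0.0443)]
2 931 ((-11.101776123046875, -1.0667343139648438), (45.029319763183594, 172.96109008789062), 88.98621368408203) top h 0.0443 [np.float64(0.0445), np.float64(0.0444), np.float64(0.0444)]
```

View pics/c12.png

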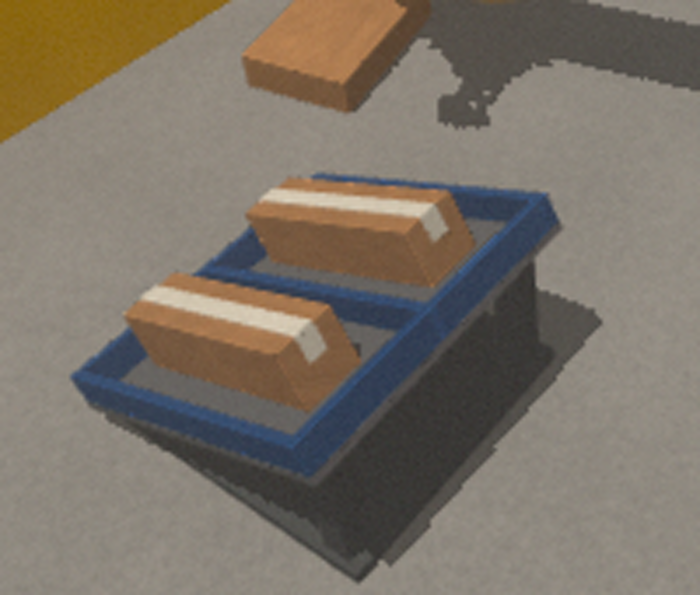

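View pics/c12t.png

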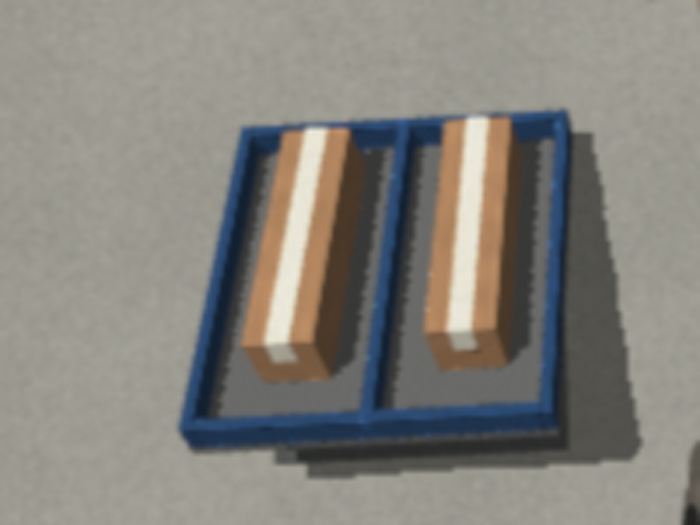

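Both cartons lie flat and centred, and the arm is clear. I let the arm settle and hand in.

Request:
play_rows:
  increments:
    - [0, 0, 0, 0, 0, 0, 0]
    - [0, 0, 0, 0, 0, 0, 0]
    - [0, 0, 0, 0, 0, 0, 0]

```text
clock: 21.7
tcp_pos: [0.6685, 0.0266, 0.27]
orientation: [-3.072, -0.098, 0.65]
contact_force: [-0.1, -0.4, -0.1]
grip_width: 0.0854
```

```bash
python3 -c "
from bench import r
print(r.hand_in())"
```

```text
the job is handed in; nothing more can be done
None
```

Both cartons are in the rack, one to a bay, lying flat, and by the wrist-moment readings each has its heavy end down the slope. I handed the job in at about 21.7 s; no verdict comes back.

- **Carton B:** I gripped it about 1 mm from mid-length. At rest it turned the gripper with +0.15 to +0.22 N·m, which put the heavy end at tool -x. I laid it in bay 2 with that end down.
- **Carton A:** I gripped it within about 1 mm of mid-length. It read -0.12 to -0.17 N·m when lifted, so the heavy end was at tool +x. I gave it a half turn and laid it in bay 1 with that end down.
- **Setting down:** I lowered both to floor contact before releasing them.

**Last checks:** Both cameras put the cartons 8–13 mm down-slope of the bay centres, within about 1 mm across and about 1.5° of the bay's length. The tops are 44 mm above the floors, so both lie flat. The arm was clear and the wrist force close to zero.

**Weaker points:** The heavy end shows only in the moment readings, which are noisy by about 0.05 N·m. A few readings taken while moving or slightly tilted were lower (0.04–0.10 N·m), though with the same sign. The loaded moments at the 25° tilt were similar for the two cartons (0.65 and 0.65–0.67 N·m), which supports both being the same way round.

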